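# Hold a spread snap ring at the groove of a roller's stub axle

## Task

Fit the roller's snap ring up to the moment of release: take the orange-handled snap ring pliers from their rack, put the two closed tips down into the gap of the ring on its seat, squeeze the handles fully to spread the ring, and lift it off. Lower the spread ring over the upright axle stub, without forcing it against the stub, until it is level and in line with the groove, resting on nothing. Finish holding it there, pliers still squeezed and ring still spread, ready for release; leave the other things on the bench alone.

Things in the scene. Friction and masses are not known exactly. Their poses are not given: they have to be found in the camera images.
- pliers_grip (a point): Pliers, 0.18 kg, upright in the rack, tips down; the point to grip, midway between the two orange handles. x along the pivot pin, y the line on which handles close and tips spread, z up. Handles are flat bars 16 mm wide in x, ending 25 mm above this point; over their outsides 56 mm here and 66 mm at the top at rest (they lean out by 0.2 rad), 22 mm and parallel when fully squeezed.
- jaw_l (a joint): Opening angle of each half of the pliers: 0 at rest, tips together; 0.215 rad fully squeezed, at a stop (squeeze on to the stop, 20 N is enough). A spring pushes each handle out with 7 N at rest, 9 N squeezed; the ring adds 6 N. So a light grip, a few mm in from first touch, already holds the pliers; each mm the handles are pressed together parts the tips by 1.2 mm.
- pliers_tips (a point): Midway between the two closed tips, at their waists, 175 mm below pliers_grip, same axes; the tips' lips end 5 mm below it. At rest the tips measure 13 mm in y, 15 mm in x. A waist takes one ring end between a shoulder above and a lip below. Fully squeezed, the tips stand 45 mm apart and have risen 2 mm along the pliers. Either side of the pliers may face the ring.
- ring_centre (a point): Dark steel snap ring, 3 mm thick, 48 mm inside, 58 mm outside, flat on its seat 30 mm above the bench. This point, at mid thickness, is where the stub's axis shall run through the spread ring. x points to the gap between its ends, z up. Unspread it does not pass over the stub; fully spread it clears it by about 2 mm all round.
- ring_notch (a point): Middle of the ring's gap, at mid thickness, 25.5 mm along x from ring_centre, same axes. Each ring end has a shallow V notch facing the other one, for a plier tip; the gap is 21 mm wide in y, 27 mm from notch to notch. The closed tips go in here from straight above, pliers' y along this y, down to the seat's ledge. Spread, the notches stay within 1 mm of here along x.
- ring_end_l (a joint): Spread of the snap ring: angle by which each end (both alike) is bent outwards; 0 unspread, about 0.22 rad with the pliers fully squeezed. A ring held by the pliers may sag by 0.06 rad.
- seat: Ring seat: steel tray 150 x 130 x 14 mm, origin under its centre, fixed. The ring lies on three white pads 28.5 mm above the bench, round a blue spigot 32 mm thick, top 38 mm above the bench. Under the ring's ends and gap is a white ledge 26 mm above the bench: with the tips standing lightly on it while the handles are squeezed, the ring ends run into the tips' waists.
- groove (a point): Upright steel axle stub, 50 mm thick, on a 120 mm square flange, through a white roller (90 mm across, top at 52 mm) and brass washer (58 mm across, top at 55 mm). This point is on its axis at mid height of the dark groove, 60.5 mm above the bench; the groove is 6 mm high. The stub ends 11.5 mm above this point, the last 3 mm chamfered. z up. Fixed.
- rack: Grey pliers rack, 110 x 150 mm, origin under its centre, fixed. The pliers' joint block stands on its shelf, 108 mm above the bench, the jaws hanging through a slot 24 x 30 mm: lift the pliers straight up by 100 mm to clear it.
- jar: Amber jar with white lid, 54 mm across, 75 mm tall; origin under its centre. Bystander: leave alone.
- weight: Steel check weight with a knob, 38 mm across, 61 mm tall; origin under its centre. Bystander: leave alone.
- spare_roller: White plastic roller, 60 mm across, 30 mm tall, lying flat; origin under its centre. Bystander: leave alone.
- clamp_ring: Steel clamp ring, 130 mm across, 22 mm tall, lying flat; origin under its centre. Bystander: leave alone.
- mallet: Mallet with red handle, 260 mm long, lying; origin under its centre. Bystander: leave alone.
- driver: Black-handled screwdriver, 180 mm long, lying; origin under its centre. Bystander: leave alone.
- beaker: Steel beaker, 70 mm across, 80 mm tall; origin under its centre. Bystander: leave alone.
There are look-alikes about, which are no part of the job. Leave any green look-alike of the part that bears pliers_grip alone.

How it is judged:
By the outcome, as a careful person would: the job done as asked, in the order asked, and still so for the second after the job is handed in, while the arm keeps its last pose, push and grip.
It also fails if it takes over 56 s, if anything falls off the work surface, if the arm or the gripper's body presses on something with over 40 N, if the wrist force passes 120 N, or if a joint passes its speed limit or range.

## Robot

A 6-joint arm with a two-finger parallel gripper is mounted at the origin on the work surface. World frame = base frame: x ahead of the robot, y to its left, z up, the work surface at z = 0. Lengths are in m, angles in rad, forces in N, time in s.
With the tool pointing down it reaches from about 0.35 to 0.775 m from the base axis. Payload 7.3 kg.
Tool frame: the origin (TCP) lies between the finger pads; the fingertips stand 8 mm ahead of it and the grasp point (between the pads) lies 11 mm behind it (manip.tip_reach is the distance from the TCP to the fingertips, in m); z points along the fingers, y is the line along which they close (so a half turn about z gives the same grasp; the last joint's range is limited). The gripper opens to 92 mm and grips with 3 to 60 N. Pads are 19 mm wide; open, the fingers measure 130 mm over their backs; the gripper's body (75 mm by 190 mm) begins 47 mm behind the grasp point.
Start: joints at [1.167, 0.342, 1.524, -0, 1.275, -0.146], TCP at [0.134, 0.508, 0.235] pointing down, gripper open.
Joint ranges: [-2.53, 2.53], [-0.77, 2.02], [0.04, 2.7], [-1, 4.14], [0.28, 2.66], [-3.11, 3.11]. Speed limits (rad/s): [2.57, 2.57, 3.14, 3.14, 3.14, 3.14].

## Interface

Orientations are given as [roll, pitch, yaw] about the fixed x, y, z axes, in that order (R = Rz(yaw) Ry(pitch) Rx(roll)).
In Python, from rig import get_obs, read_camera, job, boxes_of, trace, manip gives the robot as it stands.
- The arm moves only by the tool drive_tool, never from a script. Its argument "moves" is a list of rows, each an object of numbers: "dx", "dy", "dz": the shift along the tool's x, y, z in m; "wx", "wy", "wz": the turn, a rotation vector about the tool's x, y, z in degrees. A call has 1 to 12 rows; each row shifts and turns the commanded pose from where the row before left it, along the tool's axes as they then stand; what a row does not reach is not made up. A row lasts 1/12 s, in which the tool goes at most 41.7 mm and 7.16 degrees, less where a joint would pass 70% of its speed; a pose out of reach is approached as far as the arm can. A call with a gripper value outside its range is refused whole. "hand" is the closure, from 0 (fully open) to 1 (shut), set as the call begins (left out, the last holds). The fingers move at their own pace and stop on an object; "force" is the grip in N (left out, the last holds). Time passes only in rows, so rows that do not move let the fingers close. It gives the time, the measured TCP pose, the force and the opening at its end, in the units of the state.
- get_obs(): the state, without advancing time (a new reading comes with each control period).
- read_camera(name): name is "scene" or "top"; returns a dict with "color" (384x512x3 uint8, red, green, blue), "vertical_fov" (degrees; the focal length in pixels is half the picture's height over the tangent of half this angle, whatever the lens; pixels are square), "cx", "cy" (the principal point, pixels), "xyz" and "attitude" of the camera in the world. Camera axes: x right, y up, looking along -z (the intrinsics and any distortion apply to the point x, -y, -z); pixel columns grow to the right and rows downward; lengths in m; the calibration is good to about 2 mm. A picture is of the moment at which its call begins. There is no depth.
- job.job_done(): hands the job in, once; it reports no verdict.
Trained networks look in the newest picture that a camera, given by its name, has taken for a name from the list of things; names that differ only in an ending like _2 or _b are one class to them, and where a whole thing is asked for, a point or a joint stands for the part that bears it (a point fixed in the world has none). Each returns a list of dicts, best first, with "conf" (0 to 1); they miss things now and then, are a little off and sometimes report something else, mostly with a low value. They report only what shows in the picture. A call takes as long as a camera call. They do not tell look-alikes from the thing itself.
- boxes_of(target, camera): "bbox" ([left, top, right, bottom] in pixels, round what is visible of it).
- trace(target, camera): "pixels" (384x512 bool, what is visible of it) and "bbox" ([left, top, right, bottom] in pixels, round what is visible of it).
The state is a dict: "t": time; "joint_pos": joint angles; "qd": joint speeds; "joint_efforts": joint torques, N m; "ee_pos": TCP position; "tool_rot": TCP orientation; "ft_force": force on the tool from outside, world axes, zero at the start; "torque": the same for the moment, N m; "gripper_width": opening from 0.0 (shut) to 1.0 (fully open).
Only numpy, scipy, OpenCV 4.12 (cv2) and the standard library are available. Lean on these libraries where they do the work, as an engineer would, in place of code of your own. Each camera call takes 0.05 s, during which the arm holds its last target. There are 200 camera calls.

## Working session

There is one attempt and no reset: what is moved stays moved. The work goes in short steps, Python scripts to look and compute and a tool call to move; the robot and the scene stay as the last step left them, time stands still between calls to the robot, and variables do not carry over. Pictures are saved under pics/ and viewed, on a budget of 10 in all, crops included, one or two more only if the job needs it, and the job is handed in when it is done.

Besides the shell and the picture viewer there is one more tool, called after "Request:" in YAML: its name, and indented under it one key for each argument. drive_tool: Moves the arm, as the interface text tells. Its arguments: {"type":"object","properties":{"moves":{"type":"array","items":{"type":"object","properties":{"dx":{"type":"number"},"dy":{"type":"number"},"dz":{"type":"number"},"wx":{"type":"number"},"wy":{"type":"number"},"wz":{"type":"number"}}}},"hand":{"type":"number"},"force":{"type":"number"}},"required":["moves"]}

```bash
ls; mkdir -p pics; python3 - <<'E'
from rig import *
import cv2
print(get_obs())
for c in ['scene','top']:
    r=read_camera(c); print(c,{k:v for k,v in r.items() if k!='color'})
    cv2.imwrite(f'pics/{c}0.png',r['color'][:,:,::-1])
    for n in ['pliers_grip','ring_centre','seat','groove','rack','jar','weight','spare_roller','clamp_ring','mallet','driver','beaker']:
        try: print(c,n,[([round(float(x)) for x in b['bbox']],round(b['conf'],2)) for b in boxes_of(n,c)])
        except Exception as e: print(n,e)
E
```

```text
pics
{'t': 0.0, 'joint_pos': array([ 1.16703104e+00,  3.42742519e-01,  1.52499142e+00,  3.35684814e-06,
        1.27544048e+00, -1.45996993e-01]), 'qd': array([-8.09713120e-04, -2.38326061e-04,  1.51491424e-03,  5.44002978e-05,
        1.84816766e-03, -3.88272593e-04]), 'joint_efforts': array([-1.90967214e-03, -4.31240380e+01, -2.44222802e+01,  7.15921680e-02,
        5.58192597e-02, -1.16471333e-04]), 'ee_pos': array([0.13365341, 0.50729293, 0.23404363]), 'tool_rot': array([-3.14002818e+00, -2.33289210e-04,  2.88382319e+00]), 'ft_force': array([-0.57850993, -0.32519135,  0.35346972]), 'torque': array([-0.00066219, -0.00115671, -0.01031177]), 'gripper_width': 0.9947552679801996}
scene {'vertical_fov': 44.23784877430664, 'cx': 256.2090083033535, 'cy': 198.0731055483307, 'xyz': array([ 1.3818955 , -0.33592303,  1.08443748]), 'attitude': array([0.73848486, 0.00668973, 1.14731594])}
scene pliers_grip [([292, 164, 314, 226], 0.88), ([227, 138, 233, 193], 0.71), ([231, 175, 256, 233], 0.55)]
scene ring_centre []
scene seat [([127, 213, 182, 256], 0.81)]
scene groove [([288, 156, 332, 190],
[... 537 characters left out ...]
93292,  0.02128796, -1.57383011])}
top pliers_grip [([106, 154, 178, 191], 0.74), ([218, 245, 232, 260], 0.72), ([207, 179, 223, 192], 0.63), ([259, 188, 275, 198], 0.6), ([251, 239, 262, 259], 0.44)]
top ring_centre [([338, 224, 344, 226], 0.54)]
top seat [([308, 198, 359, 255], 0.7), ([218, 242, 236, 262], 0.63)]
top groove [([168, 213, 208, 252], 0.79)]
top rack [([245, 179, 288, 214], 0.6)]
top jar [([220, 246, 233, 257], 0.56)]
top weight []
top spare_roller [([206, 147, 222, 160], 0.58)]
top clamp_ring [([305, 129, 343, 168], 0.88)]
top mallet [([107, 156, 177, 189], 0.95)]
top driver [([373, 175, 409, 193], 0.67)]
top beaker [([241, 126, 263, 148], 0.81), ([307, 129, 343, 167], 0.59)]
```

```bash
python3 - <<'E'
import cv2
for c,(a,b,l,r) in {'scene':(120,345,60,360),'top':(100,325,100,400)}.items():
    cv2.imwrite(f'pics/{c}1.png',cv2.resize(cv2.imread(f'pics/{c}0.png')[a:b,l:r],(800,600),interpolation=cv2.INTER_CUBIC))
E
```

```text
(no output)
```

View pics/scene1.png

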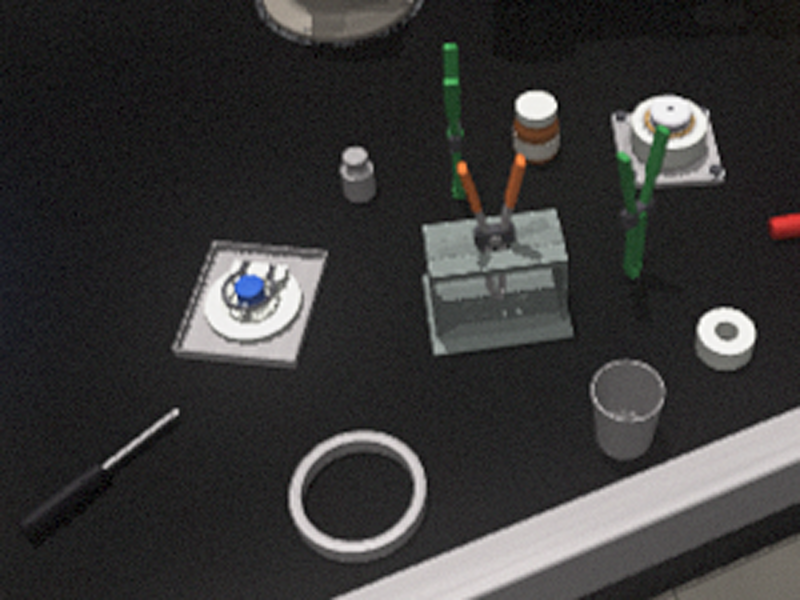

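View pics/top1.png

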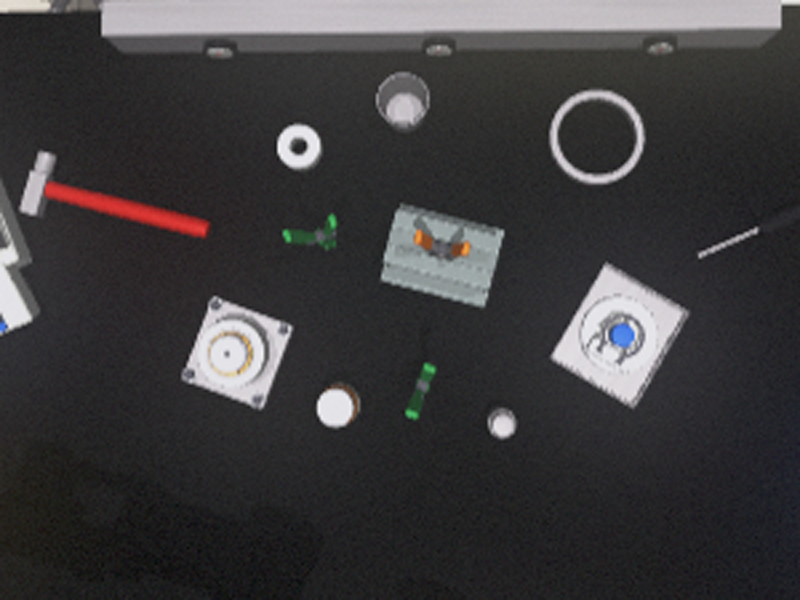

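```bash
cat > h.py <<'E'
import numpy as np, cv2
from scipy.spatial.transform import Rotation as Ro
from rig import *
def cam(c):
    r=read_camera(c); r['R']=Ro.from_euler('xyz',r['attitude']).as_matrix()
    r['f']=192/np.tan(np.radians(r['vertical_fov'])/2); r['img']=np.ascontiguousarray(r['color'][:,:,::-1]); return r
def proj(r,P):
    q=(np.atleast_2d(P)-r['xyz'])@r['R']
    return np.c_[r['cx']+r['f']*q[:,0]/-q[:,2], r['cy']+r['f']*q[:,1]/q[:,2]]
def ray(r,uv):
    d=r['R']@np.array([(uv[0]-r['cx'])/r['f'],-(uv[1]-r['cy'])/r['f'],-1]); return d/np.linalg.norm(d)
def onz(r,uv,z):
    d=ray(r,uv); return r['xyz']+d*(z-r['xyz'][2])/d[2]
def tri(r1,u1,r2,u2):
    A=[];b=[]
    for r,u in((r1,u1),(r2,u2)):
        d=ray(r,u);M=np.eye(3)-np.outer(d,d);A.append(M);b.append(M@r['xyz'])
    A=np.vstack(A);b=np.hstack(b);x,res,*_=np.linalg.lstsq(A,b,rcond=None); return x,np.sqrt(res)
def ortho(r,c,z,half=.05,n=300):
    # image: right=+x world, up=+y world
    g=np.linspace(-half,half,n);X,Y=np.meshgrid(c[0]+g,c[1]-g)
    uv=proj(r,np.c_[X.ravel(),Y.ravel(),np.full(X.size,z)]).reshape(n,n,2).astype(np.float32)
    return cv2.remap(r['img'],uv[...,0],uv[...,1],cv2.INTER_CUBIC)
def cents(r,m,amin=8):
    n,l,s,c=cv2.connectedComponentsWithStats(m.astype(np.uint8))
    return [(c[i].round(1).tolist(),int(s[i,4]),s[i,:4].tolist()) for i in range(1,n) if s[i,4]>=amin]
E
python3 - <<'E'
from h import *
S,T=cam('scene'),cam('top')
for r in(S,T):
    h=cv2.cvtColor(r['img'],cv2.COLOR_BGR2HSV).astype(int)
    r['or']=(h[...,0]>=5)&(h[...,0]<=17)&(h[...,1]>170)&(h[...,2]>110); r['bl']=(abs(h[...,0]-113)<12)&(h[...,1]>130)
    print('or',cents(r,r['or'],4)); print('bl',cents(r,r['bl']))
# stub ortho etc
bc=[c for c in cents(T,T['bl']) if c[0][0]>300][0][0]; sp=onz(T,bc,.038); print('spigot T',sp)
bs=[c for c in cents(S,S['bl']) if c[0][1]>200]; print('spigot S',bs and onz(S,bs[0][0],.038))
st=onz(T,(185.1,232.4),.072); print('stub',st, 'S',onz(S,(60+671*.375,120+110*.375),.072))
pl=onz(T,(265.8,191),.2)
rows=[np.hstack([ortho(r,sp,.030,.045),ortho(r,st,.072,.05)]) for r in(T,S)]
rk=onz(T,(265.8,195),.108);print('rack~',rk)
m=np.vstack(rows);m=np.hstack([m,np.vstack([ortho(T,rk,.108,.08),ortho(S,rk,.108,.08)])])
cv2.imwrite('pics/o.png',cv2.resize(m,(798,532)))
E
```

```text
or [([252.8, 186.2], 57, [250, 178, 7, 19]), ([234.0, 185.6], 27, [232, 181, 5, 11]), ([237.1, 195.1], 10, [236, 193, 3, 6])]
bl [([404.6, 140.9], 63, [397, 134, 16, 14]), ([22.7, 224.0], 2419, [0, 185, 53, 79]), ([153.2, 228.0], 90, [148, 223, 11, 11])]
or [([258.3, 189.6], 22, [256, 187, 6, 6]), ([273.9, 192.8], 9, [272, 191, 4, 4]), ([75.9, 280.0], 13, [74, 275, 6, 11])]
bl [([90.4, 225.9], 77, [79, 221, 24, 11]), ([332.9, 225.4], 57, [329, 222, 9, 8]), ([436.8, 279.6], 2557, [410, 247, 56, 66])]
spigot T [ 0.48467918 -0.26198042  0.038     ]
spigot S [ 0.32347731 -0.60043426  0.038     ]
stub [0.46240983 0.2565876  0.072     ] S [0.46933058 0.25740851 0.072     ]
rack~ [ 0.58899785 -0.02449937  0.108     ]
```

View pics/o.png

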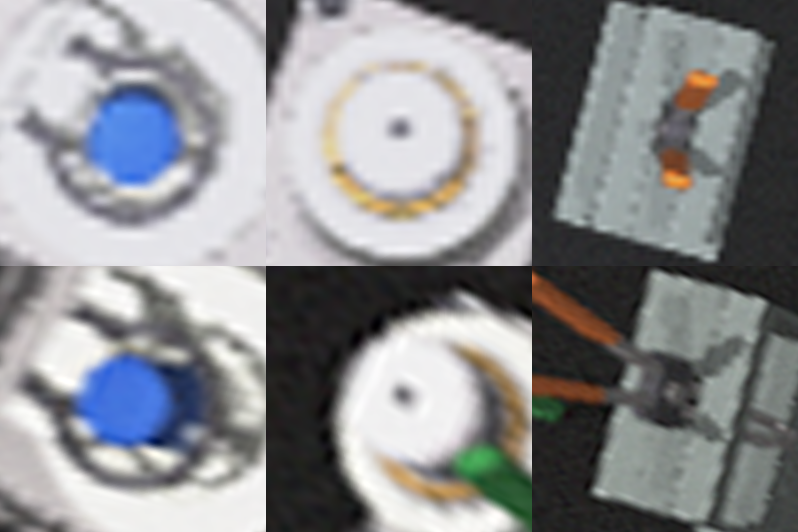

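```bash
cat >> h.py <<'E'
def to(target,yaw_deg=None):
    """print tool-frame shift (from measured pose) to world target, and yaw turn wz"""
    o=get_obs();R=Ro.from_euler('xyz',o['tool_rot'])
    print('pose',o['ee_pos'].round(4),np.degrees(o['tool_rot']).round(2),'t',round(o['t'],2))
    print('shift mm',(R.inv().apply(np.array(target)-o['ee_pos'])*1000).round(1))
    if yaw_deg is not None: print('turn',np.degrees((R.inv()*Ro.from_euler('xyz',[180,0,yaw_deg],degrees=True)).as_rotvec()).round(2))
E
cat > m1.py <<'E'
from h import *
import scipy.optimize as so
S,T=cam('scene'),cam('top')
# handle tops: extreme points of orange in S; tops
x1,r1=tri(T,(274.4,192.6),S,(233.2,182));x2,r2=tri(T,(255.9,188.4),S,(255,180))
print('tops',x1,r1,x2,r2,'mid',(x1+x2)/2,'len',np.linalg.norm(x1-x2),'ang',np.degrees(np.arctan2(*(x2-x1)[1::-1])))
# ring fit: maximise contrast of annulus with gap, both cams
def pts(c,a,r0,r1,n=120,z=.030,h=0.42):
    t=np.linspace(h,2*np.pi-h,n);P=[]
    for r in np.linspace(r0,r1,4): P.append(np.c_[c[0]+r*np.cos(a+t),c[1]+r*np.sin(a+t),np.full(n,z)])
    return np.vstack(P)
def samp(r,P):
    g=cv2.cvtColor(r['img'],cv2.COLOR_BGR2GRAY).astype(np.float32);uv=proj(r,P).astype(np.float32)
    return cv2.remap(g,uv[:,0].reshape(-1,1),uv[:,1].reshape(-1,1),cv2.INTER_LINEAR).mean()
def cost(p,cams):
    c=p[:2];s=0
    for r in cams:
        s+=samp(r,pts(c,p[2],.0245,.0285))-.5*samp(r,pts(c,p[2],.0205,.0225))-.5*samp(r,pts(c,p[2],.031,.033))
    gap=[[c[0]+q*np.cos(p[2]+d),c[1]+q*np.sin(p[2]+d),.03] for q in(.0245,.0265,.0285) for d in np.linspace(-.3,.3,9)]
    return s-.6*sum(samp(r,np.array(gap)) for r in cams)
for nm,cs in(('T',[T]),('S',[S]),('TS',[T,S])):
    best=None
    for dx in np.arange(-6,7,2):
        for dy in np.arange(-6,7,2):
            for a in(130,145,160):
                p=[.4847+dx/1e3,-.262+dy/1e3,np.radians(a)];v=cost(p,cs)
                if best is None or v<best[0]:best=(v,p)
    o=so.minimize(cost,best[1],args=(cs,),method='Nelder-Mead',options=dict(initial_simplex=[np.array(best[1])+d for d in([0,0,0],[.002,0,0],[0,.002,0],[0,0,.1])]))
    print(nm,o.fun,o.x[:2],np.degrees(o.x[2]))
    b=[c for c in cents(cs[0],(lambda h:(abs(h[...,0]-113)<12)&(h[...,1]>130)&(h[...,2]>150))(cv2.cvtColor(cs[0]['img'],cv2.COLOR_BGR2HSV).astype(int)))]
    print(b)
E
python3 m1.py
```

```text
tops [ 0.58874432 -0.0499569   0.22220658] [0.00116944] [0.60199584 0.00604601 0.21806432] [0.00024849] mid [ 0.59537008 -0.02195545  0.22013545] len 0.05769823948025433 ang 76.68741273231518
T -177.9925537109375 [ 0.48430599 -0.26343792] 145.03338710793503
[([90.2, 226.0], 76, [79, 221, 23, 11]), ([333.1, 225.4], 55, [329, 222, 9, 8]), ([433.4, 274.4], 1156, [416, 249, 39, 62]), ([460.5, 278.5], 12, [460, 273, 2, 12])]
S -195.57342529296875 [ 0.48663566 -0.26418972] 145.9502655522666
[([404.8, 141.0], 47, [398, 135, 15, 13]), ([25.6, 220.4], 841, [2, 186, 43, 54]), ([152.8, 226.9], 67, [148, 223, 11, 9]), ([2.1, 242.4], 49, [0, 233, 10, 15])]
TS -366.9195251464844 [ 0.48539641 -0.26366406] 144.9649581307854
[([90.2, 226.0], 76, [79, 221, 23, 11]), ([333.1, 225.4], 55, [329, 222, 9, 8]), ([433.4, 274.4], 1156, [416, 249, 39, 62]), ([460.5, 278.5], 12, [460, 273, 2, 12])]
```

```bash
python3 - <<'E'
from h import *
S,T=cam('scene'),cam('top')
c=lambda u,v,o:(o[0]+u*.375,o[1]+v*.375)
t=lambda a,b:print(*tri(T,c(*a,(100,100)),S,c(*b,(60,120))))
t((333,218),(662,132));t((333,245),(662,132));t((333,218),(625,155));t((333,245),(625,155));t((288,237),(633,275))
print('B');t((430,368),(451,48));t((413,414),(451,48));t((430,368),(458,195));t((413,414),(458,195))
to((.5955,-.022,.30),165.7)
to((.5955,-.022,.185),165.7)
E
```

```text
[0.63079515 0.12027511 0.23160162] [0.02988092]
[0.60476316 0.12911359 0.20462318] [0.03927075]
[0.62552195 0.1059335  0.20403749] [0.00291315]
[0.59836072 0.11484198 0.17438089] [0.01164838]
[ 0.61290075  0.16742239 -0.01903021] [0.03723005]
B
[ 0.45252446 -0.00711868  0.24748692] [0.00442447]
[0.39689781 0.01310458 0.19722788] [0.00396613]
[ 0.44057422 -0.00512127  0.01545052] [0.00352127]
[ 0.37118905  0.01993043 -0.06359621] [0.00289005]
pose [0.1338 0.5077 0.2347] [180.     0.   165.23] t 1.6
shift mm [-581.5 -394.5  -65.3]
turn [ 0.    0.   -0.47]
pose [0.1338 0.5077 0.2347] [180.     0.   165.23] t 1.6
shift mm [-581.5 -394.5   49.7]
turn [ 0.    0.   -0.47]
```

Request:
drive_tool:
  moves:
    - {"dz":-0.035}
    - {"dz":-0.035}
    - {"dz":-0.03}
    - {"dx":-0.029,"dy":-0.0195}
    - {"dx":-0.029,"dy":-0.0195}
    - {"dx":-0.029,"dy":-0.0195}
    - {"dx":-0.029,"dy":-0.0195}
    - {"dx":-0.029,"dy":-0.0195}
    - {"dx":-0.029,"dy":-0.0195}
    - {"dx":-0.029,"dy":-0.0195}
    - {"dx":-0.029,"dy":-0.0195}
    - {"dx":-0.029,"dy":-0.0195}
  hand: 0
  force: 20

```text
invalid input at $.moves[0]: expected keys dx, dy, dz, wx, wy, wz
```

Request:
drive_tool:
  moves:
    - {"dx":-0.029,"dy":-0.0195}
    - {"dx":-0.029,"dy":-0.0195}
    - {"dx":-0.029,"dy":-0.0195}
    - {"dx":-0.029,"dy":-0.0195}
    - {"dx":-0.029,"dy":-0.0195}
    - {"dx":-0.029,"dy":-0.0195}
    - {"dx":-0.029,"dy":-0.0195}
    - {"dx":-0.029,"dy":-0.0195}
    - {"dx":-0.029,"dy":-0.0195}
    - {"dx":-0.029,"dy":-0.0195}
    - {"dx":-0.029,"dy":-0.0195}
    - {"wz":-0.5}

```text
invalid input at $.moves[0]: expected keys dx, dy, dz, wx, wy, wz
```

```bash
python3 - <<'E'
from h import *
to((.5955,-.022,.26),165.7)
S,T=cam('scene'),cam('top'); p=np.array([.5955,-.022,.2])
u=proj(S,p)[0].astype(int);v=proj(T,p)[0].astype(int)
a=S['img'][u[1]-75:u[1]+60,u[0]-50:u[0]+50];b=T['img'][v[1]-67:v[1]+68,v[0]-50:v[0]+50]
cv2.imwrite('pics/g1.png',cv2.resize(np.hstack([a,b]),(800,540),interpolation=cv2.INTER_CUBIC))
E
```

```text
pose [0.1338 0.5077 0.2347] [180.     0.   165.23] t 1.6
shift mm [-581.5 -394.5  -25.3]
turn [ 0.    0.   -0.47]
```

View pics/g1.png

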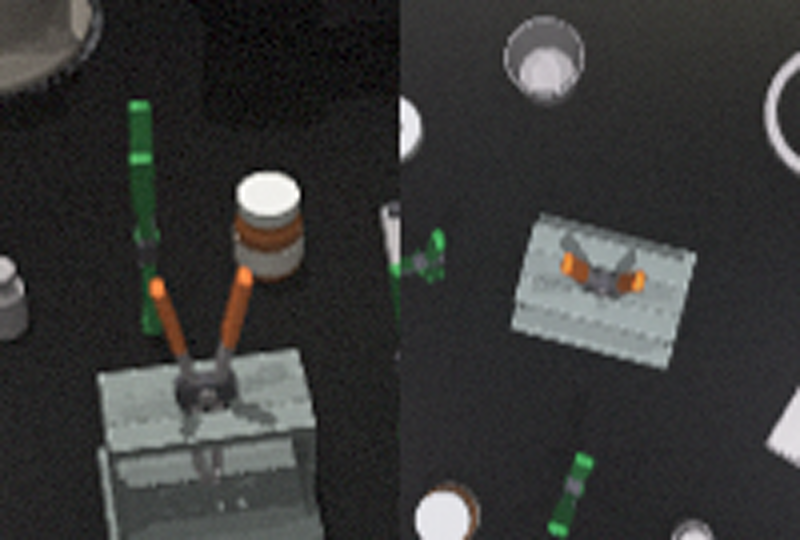

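The crop shows the orange pliers standing in the rack (S crop ~(205,330), T crop ~(603,275)). The two green look-alikes stand free beside it, so the orange pair is the target. The move rows were refused, because each row needs all six keys.

Request:
drive_tool:
  moves:
    - {"dx":0,"dy":0,"dz":-0.035,"wx":0,"wy":0,"wz":0}
    - {"dx":0,"dy":0,"dz":-0.035,"wx":0,"wy":0,"wz":0}
    - {"dx":0,"dy":0,"dz":-0.03,"wx":0,"wy":0,"wz":0}
    - {"dx":-0.029,"dy":-0.0195,"dz":0,"wx":0,"wy":0,"wz":0}
    - {"dx":-0.029,"dy":-0.0195,"dz":0,"wx":0,"wy":0,"wz":0}
    - {"dx":-0.029,"dy":-0.0195,"dz":0,"wx":0,"wy":0,"wz":0}
    - {"dx":-0.029,"dy":-0.0195,"dz":0,"wx":0,"wy":0,"wz":0}
    - {"dx":-0.029,"dy":-0.0195,"dz":0,"wx":0,"wy":0,"wz":0}
    - {"dx":-0.029,"dy":-0.0195,"dz":0,"wx":0,"wy":0,"wz":0}
    - {"dx":-0.029,"dy":-0.0195,"dz":0,"wx":0,"wy":0,"wz":0}
    - {"dx":-0.029,"dy":-0.0195,"dz":0,"wx":0,"wy":0,"wz":0}
    - {"dx":-0.029,"dy":-0.0195,"dz":0,"wx":0,"wy":0,"wz":0}
  hand: 0
  force: 20

```text
t: 2.7
ee_pos: [0.3422, 0.27, 0.335]
tool_rot: [3.141, 0.0, 2.884]
ft_force: [0.5, -0.0, 0.5]
gripper_width: 0.998
```

Request:
drive_tool:
  moves:
    - {"dx":-0.029,"dy":-0.0195,"dz":0,"wx":0,"wy":0,"wz":0}
    - {"dx":-0.029,"dy":-0.0195,"dz":0,"wx":0,"wy":0,"wz":0}
    - {"dx":-0.029,"dy":-0.0195,"dz":0,"wx":0,"wy":0,"wz":0}
    - {"dx":-0.029,"dy":-0.0195,"dz":0,"wx":0,"wy":0,"wz":0}
    - {"dx":-0.029,"dy":-0.0195,"dz":0,"wx":0,"wy":0,"wz":0}
    - {"dx":-0.029,"dy":-0.0195,"dz":0,"wx":0,"wy":0,"wz":0}
    - {"dx":-0.029,"dy":-0.0195,"dz":0,"wx":0,"wy":0,"wz":0}
    - {"dx":-0.029,"dy":-0.0195,"dz":0,"wx":0,"wy":0,"wz":0}
    - {"dx":-0.029,"dy":-0.0195,"dz":0,"wx":0,"wy":0,"wz":0}
    - {"dx":-0.029,"dy":-0.0195,"dz":0,"wx":0,"wy":0,"wz":0}
    - {"dx":-0.029,"dy":-0.0195,"dz":0,"wx":0,"wy":0,"wz":0}
    - {"dx":0,"dy":0,"dz":0.03,"wx":0,"wy":0,"wz":-0.5}

```text
t: 3.7
ee_pos: [0.601, -0.0228, 0.3092]
tool_rot: [-3.141, 0.014, 2.888]
ft_force: [-0.3, 0.2, -0.5]
gripper_width: 0.999
```

```bash
python3 - <<'E'
from h import *
to((.5955,-.022,.185),165.7); print(get_obs()['joint_pos'].round(2))
E
```

```text
pose [ 0.601  -0.0228  0.3092] [-179.97    0.78  165.47] t 3.7
shift mm [  7.2  -0.5 124.1]
turn [-0.03  0.78 -0.23]
[-0.16  0.44  1.17 -0.    1.52 -1.48]
```

Request:
drive_tool:
  moves:
    - {"dx":0,"dy":0,"dz":0.02,"wx":0,"wy":0,"wz":0}
    - {"dx":0,"dy":0,"dz":0.02,"wx":0,"wy":0,"wz":0}
    - {"dx":0,"dy":0,"dz":0,"wx":0,"wy":0,"wz":0}
    - {"dx":0,"dy":0,"dz":0,"wx":0,"wy":0,"wz":0}

```text
t: 4.03
ee_pos: [0.5949, -0.0173, 0.2642]
tool_rot: [-3.142, -0.002, 2.892]
ft_force: [0.1, 0.1, -0.0]
gripper_width: 0.997
```

```bash
python3 - <<'E'
from h import *
to((.5955,-.022,.185),165.7)
E
```

```text
pose [ 0.5949 -0.0173  0.2642] [-1.7999e+02 -1.2000e-01  1.6572e+02] t 4.03
shift mm [-1.9 -4.4 79.2]
turn [-0.01 -0.12  0.02]
```

Request:
drive_tool:
  moves:
    - {"dx":-0.002,"dy":-0.0044,"dz":0,"wx":0,"wy":0,"wz":0}
    - {"dx":0,"dy":0,"dz":0.02,"wx":0,"wy":0,"wz":0}
    - {"dx":0,"dy":0,"dz":0.02,"wx":0,"wy":0,"wz":0}
    - {"dx":0,"dy":0,"dz":0.02,"wx":0,"wy":0,"wz":0}
    - {"dx":0,"dy":0,"dz":0.019,"wx":0,"wy":0,"wz":0}
    - {"dx":0,"dy":0,"dz":0,"wx":0,"wy":0,"wz":0}

```text
t: 4.53
ee_pos: [0.5951, -0.0221, 0.1838]
tool_rot: [-3.141, -0.004, 2.893]
ft_force: [-0.3, 0.5, -0.1]
gripper_width: 0.998
```

Request:
drive_tool:
  moves:
    - {"dx":0,"dy":0,"dz":0,"wx":0,"wy":0,"wz":0}
    - {"dx":0,"dy":0,"dz":0,"wx":0,"wy":0,"wz":0}
    - {"dx":0,"dy":0,"dz":0,"wx":0,"wy":0,"wz":0}
    - {"dx":0,"dy":0,"dz":0,"wx":0,"wy":0,"wz":0}
    - {"dx":0,"dy":0,"dz":0,"wx":0,"wy":0,"wz":0}
    - {"dx":0,"dy":0,"dz":0,"wx":0,"wy":0,"wz":0}
  hand: 0.43
  force: 20

```text
t: 5.03
ee_pos: [0.5973, -0.0226, 0.188]
tool_rot: [-3.141, 0.005, 2.893]
ft_force: [-0.6, -1.4, 11.3]
gripper_width: 0.614
```

```bash
python3 - <<'E'
from h import *
to((.5955,-.022,.185),165.7); o=get_obs();print(o['gripper_width']*92,o['ft_force'],o['torque'])
S,T=cam('scene'),cam('top'); p=np.array([.5955,-.022,.2])
u=proj(S,p)[0].astype(int);v=proj(T,p)[0].astype(int)
a=S['img'][u[1]-75:u[1]+60,u[0]-50:u[0]+50];b=T['img'][v[1]-67:v[1]+68,v[0]-50:v[0]+50]
cv2.imwrite('pics/g2.png',cv2.resize(np.hstack([a,b]),(800,540),interpolation=cv2.INTER_CUBIC))
E
```

```text
pose [ 0.5973 -0.0226  0.188 ] [-179.99    0.27  165.73] t 5.03
shift mm [1.9 0.2 3. ]
turn [-0.01  0.27  0.03]
56.45517939507987 [-0.55777359 -1.42473769 11.29859689] [-0.27132773  0.10981572  0.03263575]
```

View pics/g2.png

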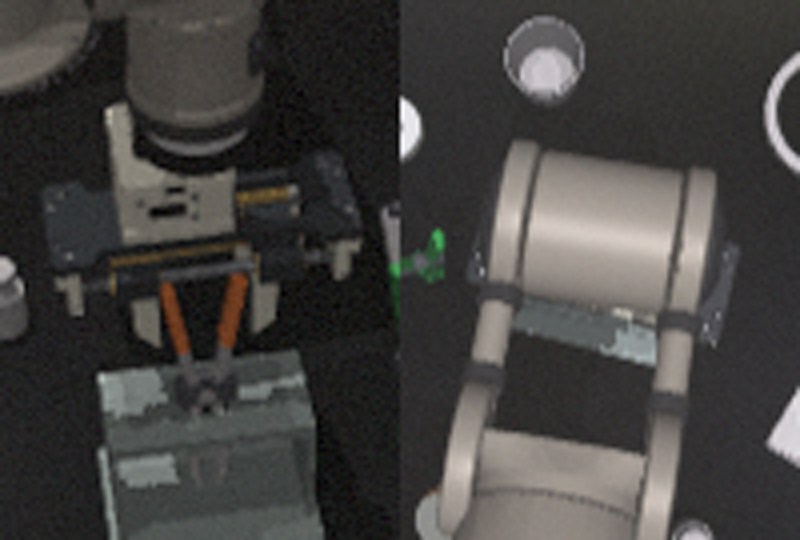

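Request:
drive_tool:
  moves:
    - {"dx":0,"dy":0,"dz":0,"wx":0,"wy":0,"wz":0}
    - {"dx":0,"dy":0,"dz":0,"wx":0,"wy":0,"wz":0}
    - {"dx":0,"dy":0,"dz":0,"wx":0,"wy":0,"wz":0}
    - {"dx":0,"dy":0,"dz":0,"wx":0,"wy":0,"wz":0}

```text
t: 5.47
ee_pos: [0.5976, -0.0227, 0.1886]
tool_rot: [-3.142, 0.006, 2.892]
ft_force: [0.0, -0.4, 10.5]
gripper_width: 0.569
```

Request:
drive_tool:
  moves:
    - {"dx":0,"dy":0,"dz":-0.004,"wx":0,"wy":0,"wz":0}
    - {"dx":0,"dy":0,"dz":-0.01,"wx":0,"wy":0,"wz":0}
    - {"dx":0,"dy":0,"dz":-0.015,"wx":0,"wy":0,"wz":0}
    - {"dx":0,"dy":0,"dz":-0.015,"wx":0,"wy":0,"wz":0}
    - {"dx":0,"dy":0,"dz":-0.015,"wx":0,"wy":0,"wz":0}
    - {"dx":0,"dy":0,"dz":-0.015,"wx":0,"wy":0,"wz":0}
    - {"dx":0,"dy":0,"dz":-0.015,"wx":0,"wy":0,"wz":0}
    - {"dx":0,"dy":0,"dz":-0.015,"wx":0,"wy":0,"wz":0}
    - {"dx":0,"dy":0,"dz":-0.01,"wx":0,"wy":0,"wz":0}
    - {"dx":0,"dy":0,"dz":-0.005,"wx":0,"wy":0,"wz":0}
    - {"dx":0,"dy":0,"dz":0,"wx":0,"wy":0,"wz":0}
    - {"dx":0,"dy":0,"dz":0,"wx":0,"wy":0,"wz":0}

```text
t: 6.47
ee_pos: [0.5959, -0.022, 0.3043]
tool_rot: [3.142, -0.001, 2.893]
ft_force: [0.3, -0.6, -1.8]
gripper_width: 0.572
```

```bash
python3 - <<'E'
from h import *
to((.5955,-.022,.185),165.7); o=get_obs();print(o['gripper_width']*92,o['ft_force'],o['torque'])
S=cam('scene'); p=o['ee_pos']-[0,0,.09]
u=proj(S,p)[0].astype(int); print(u)
a=S['img'][u[1]-60:u[1]+60,u[0]-60:u[0]+60]
cv2.imwrite('pics/g3.png',cv2.resize(a,(600,600),interpolation=cv2.INTER_CUBIC)); print(u-60)
E
```

```text
pose [ 0.5959 -0.022   0.3043] [ 1.7999e+02 -4.0000e-02  1.6573e+02] t 6.47
shift mm [ 3.000e-01 -1.000e-01  1.193e+02]
turn [ 0.01 -0.04  0.03]
52.57869346922789 [ 0.31667337 -0.58464246 -1.8483304 ] [ 0.05226203 -0.00624501 -0.01376392]
[244 182]
[184 122]
```

View pics/g3.png

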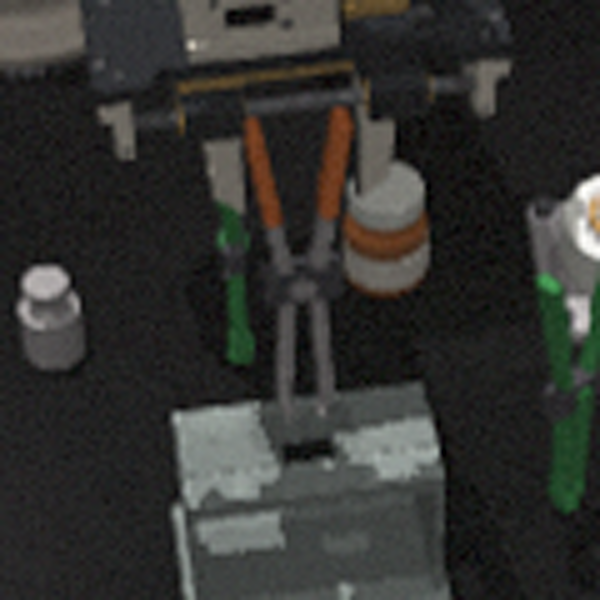

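Request:
drive_tool:
  moves:
    - {"dx":0,"dy":0,"dz":0,"wx":0,"wy":0,"wz":0}
    - {"dx":0,"dy":0,"dz":0,"wx":0,"wy":0,"wz":0}
    - {"dx":0,"dy":0,"dz":0,"wx":0,"wy":0,"wz":0}
    - {"dx":0,"dy":0,"dz":0,"wx":0,"wy":0,"wz":0}
  hand: 0.385

```text
t: 6.85
ee_pos: [0.596, -0.0221, 0.3043]
tool_rot: [3.142, -0.001, 2.892]
ft_force: [-0.3, -0.4, -2.5]
gripper_width: 0.614
```

Request:
drive_tool:
  moves:
    - {"dx":0,"dy":0,"dz":-0.015,"wx":0,"wy":0,"wz":0}
    - {"dx":0,"dy":0,"dz":-0.015,"wx":0,"wy":0,"wz":0}
    - {"dx":0.009,"dy":-0.0315,"dz":0,"wx":0,"wy":0,"wz":0}
    - {"dx":0.009,"dy":-0.0315,"dz":0,"wx":0,"wy":0,"wz":0}
    - {"dx":0.009,"dy":-0.0315,"dz":0,"wx":0,"wy":0,"wz":0}
    - {"dx":0.009,"dy":-0.0315,"dz":0,"wx":0,"wy":0,"wz":0}
    - {"dx":0.009,"dy":-0.0315,"dz":0,"wx":0,"wy":0,"wz":0}
    - {"dx":0.009,"dy":-0.0315,"dz":0,"wx":0,"wy":0,"wz":0}
    - {"dx":0.009,"dy":-0.0315,"dz":0,"wx":0,"wy":0,"wz":0}
    - {"dx":0.009,"dy":-0.0315,"dz":0,"wx":0,"wy":0,"wz":0}

```text
t: 7.68
ee_pos: [0.4632, -0.2497, 0.3348]
tool_rot: [-3.142, 0.0, 2.893]
ft_force: [1.3, 0.1, -1.6]
gripper_width: 0.613
```

Request:
drive_tool:
  moves:
    - {"dx":0,"dy":0,"dz":0,"wx":0,"wy":0,"wz":4.9}
    - {"dx":0,"dy":0,"dz":0,"wx":0,"wy":0,"wz":4.9}
    - {"dx":0,"dy":0,"dz":0.01,"wx":0,"wy":0,"wz":4.9}
    - {"dx":0,"dy":0,"dz":0.02,"wx":0,"wy":0,"wz":5}
    - {"dx":0,"dy":0,"dz":0.02,"wx":0,"wy":0,"wz":0}
    - {"dx":0,"dy":0,"dz":0.02,"wx":0,"wy":0,"wz":0}
    - {"dx":0,"dy":0,"dz":0,"wx":0,"wy":0,"wz":0}
    - {"dx":0,"dy":0,"dz":0,"wx":0,"wy":0,"wz":0}
    - {"dx":0,"dy":0,"dz":0,"wx":0,"wy":0,"wz":0}

```text
t: 8.43
ee_pos: [0.4647, -0.2489, 0.2659]
tool_rot: [3.142, 0.002, 2.549]
ft_force: [-0.4, -0.2, -2.3]
gripper_width: 0.613
```

```bash
python3 - <<'E'
from h import *
to((.4644,-.2489,.2),146); o=get_obs();print(o['gripper_width']*92,o['ft_force'],o['torque'])
S,T=cam('scene'),cam('top'); p=o['ee_pos']-[0,0,.12]
out=[]
for r in(S,T):
    u=proj(r,p)[0].astype(int); print(u-40)
    out.append(cv2.resize(r['img'][u[1]-50:u[1]+50,u[0]-40:u[0]+40],(400,500),interpolation=cv2.INTER_CUBIC))
cv2.imwrite('pics/g4.png',np.hstack(out)); cv2.imwrite('pics/S4.png',S['img']);cv2.imwrite('pics/T4.png',T['img'])
E
```

```text
pose [ 0.4647 -0.2489  0.2659] [1.8000e+02 1.0000e-01 1.4603e+02] t 8.43
shift mm [ 0.4 -0.2 65.9]
turn [0.   0.1  0.03]
56.36974977230246 [-0.42560012 -0.23384288 -2.30823368] [-0.06983941 -0.05424497  0.0468161 ]
[108 153]
[295 192]
```

View pics/g4.png

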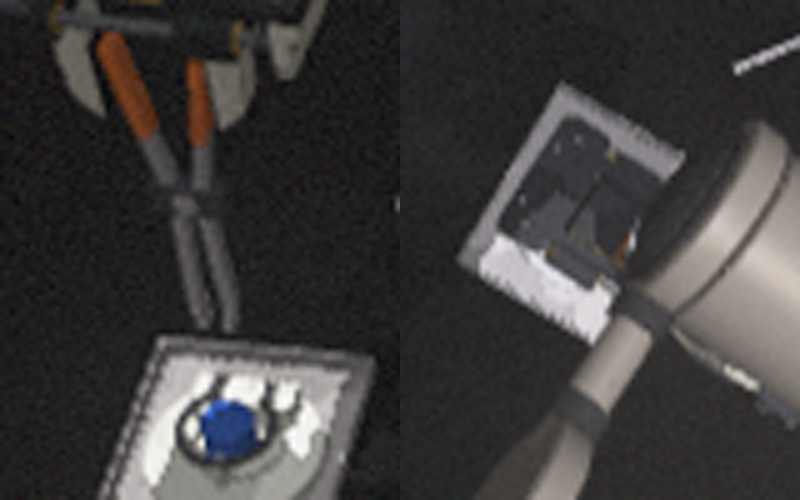

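```bash
python3 - <<'E'
from h import *
S=cam('scene');o=get_obs()
g=cv2.cvtColor(S['img'],cv2.COLOR_BGR2GRAY)
print(g[196:220,136:162])
R=Ro.from_euler('xyz',o['tool_rot'])
for zt in(.1,.09):
  for yy in(-.0065,0,.0065):
    print(zt,yy,proj(S,o['ee_pos']*[1,1,0]+R.apply([0,yy,0])+[0,0,zt]))
E
```

```text
[[ 33  20  30  29  28  36  36  25  38  68  79  78  61  40  42  69  87  83
   63  51  29  31  34  36  33  28]
 [ 29  33  28  36  36  25  33  32  40  61  84  81  55  45  33  62  85  81
   65  57  34  32  33  32  31  27]
 [ 28  30  30  33  35  32  26  31  36  54  89  79  64  49  30  50  86  86
   68  61  28  33  28  37  37  35]
 [ 25  35  31  34  35  34  35  32  36  53  86  79  65  59  36  44  72  82
   76  59  45  26  34  30  29  30]
 [ 24  30  25  26  29  31  29  35  29  48  82  78  72  61  38  27  60  87
   77  65  51  32  34  25  30  29]
 [ 33  25  37  30  28  26  29  38  31  39  67  83  75  65  52  30  55  87
   81  66  59  30  25  32  31  24]
 [ 28  36  30  29  24  34  30  32  34  35  64  84  85  71  75  37  46  74
   82  73  54  25  33  30  31  30]
 [ 30  28  30  32  28  31  32  29  30  24  47  80  85  75  82  55  38  68
   91  79  52  30  32  26  28  34]
 [ 26  30  24  33  29  30  34  25  40  35  36  63  86  68  71  54  35  72
   90  75  64  29  33  26  32  34]
 [ 33  32  33  34  29  27  34  33  34  35  34  53  77  75  68  34  38  64
   80  64  64  25  30  31  28  27]
 [ 30  36 
[... 1057 characters left out ...]
8 132 137 126 103 117]
 [ 27  86 136  76 117 154 178 187 191 188 187 189 193 194 194 177 164 169
  172 170 168 171 171 158 141 162]
 [ 31  86 118  71 138 182 183 190 186 186 183 193 216 210 191 146 142 145
  161 172 168 177 174 167 177 166]
 [ 54  90  79  70 122 182 181 191 190 185 189 214 238 237 202 108  89 127
  199 223 214 219 206 197 203 157]
 [ 83 117  72 120 153 179 180 192 191 184 198 228 244 238 164  77  79 155
  242 242 242 241 235 235 226 117]]
0.1 -0.0065 [[149.5580184  204.68695915]]
0.1 0 [[151.79480886 204.97116526]]
0.1 0.0065 [[154.0342148  205.25570369]]
0.09 -0.0065 [[150.17728239 207.05075799]]
0.09 0 [[152.40193797 207.33475   ]]
0.09 0.0065 [[154.6291803  207.61907223]]
```

Request:
drive_tool:
  moves:
    - {"dx":0,"dy":0.001,"dz":0,"wx":0,"wy":0,"wz":0}
    - {"dx":0,"dy":0,"dz":0.01,"wx":0,"wy":0,"wz":0}
    - {"dx":0,"dy":0,"dz":0.015,"wx":0,"wy":0,"wz":0}
    - {"dx":0,"dy":0,"dz":0.015,"wx":0,"wy":0,"wz":0}
    - {"dx":0,"dy":0,"dz":0.01,"wx":0,"wy":0,"wz":0}
    - {"dx":0,"dy":0,"dz":0,"wx":0,"wy":0,"wz":0}
    - {"dx":0,"dy":0,"dz":0,"wx":0,"wy":0,"wz":0}
  hand: 0.36

```text
t: 9.17
ee_pos: [0.4646, -0.2476, 0.2143]
tool_rot: [3.141, -0.001, 2.549]
ft_force: [-1.1, -0.2, -1.5]
gripper_width: 0.64
```

```bash
cat > look.py <<'E'
import sys
from h import *
def look(name,p,R=None,w=40,hh=30,marks=()):
    S=cam('scene'); u=proj(S,p)[0].round().astype(int); x0,y0=u[0]-w,u[1]-hh
    a=S['img'][y0:y0+2*hh,x0:x0+2*w]; k=10
    a=cv2.resize(a,None,fx=k,fy=k,interpolation=cv2.INTER_CUBIC)
    for m,c in marks:
        q=((proj(S,m)[0]-[x0,y0]+.5)*k).astype(int); cv2.circle(a,tuple(int(v) for v in q),3,c,-1)
    cv2.imwrite(f'pics/{name}.png',a); return S
E
python3 - <<'E'
from look import *
o=get_obs();e=o['ee_pos'];R=Ro.from_euler('xyz',o['tool_rot'])
to((.4644,-.2489,.2),146);print(o['gripper_width']*92,o['ft_force'])
zt=e[2]+.0064-.180
c=np.array([.4866,-.2642,.030]);g=np.radians(146)
look('g5',np.array([.475,-.257,.03]),marks=[(np.array([e[0],e[1],zt]),(0,0,255)),(c,(0,255,0)),(c+[.0255*np.cos(g),.0255*np.sin(g),0],(0,255,255))]+[(c+[.0265*np.cos(g+a),.0265*np.sin(g+a),0],(255,255,0)) for a in np.arange(.6,5.8,.4)])
print(zt)
E
```

```text
pose [ 0.4646 -0.2476  0.2143] [ 1.7999e+02 -7.0000e-02  1.4603e+02] t 9.17
shift mm [-0.6 -1.2 14.3]
turn [ 0.01 -0.07  0.03]
58.89355514067295 [-1.13437125 -0.16565065 -1.54455522]
0.04070254896233075
```

View pics/g5.png

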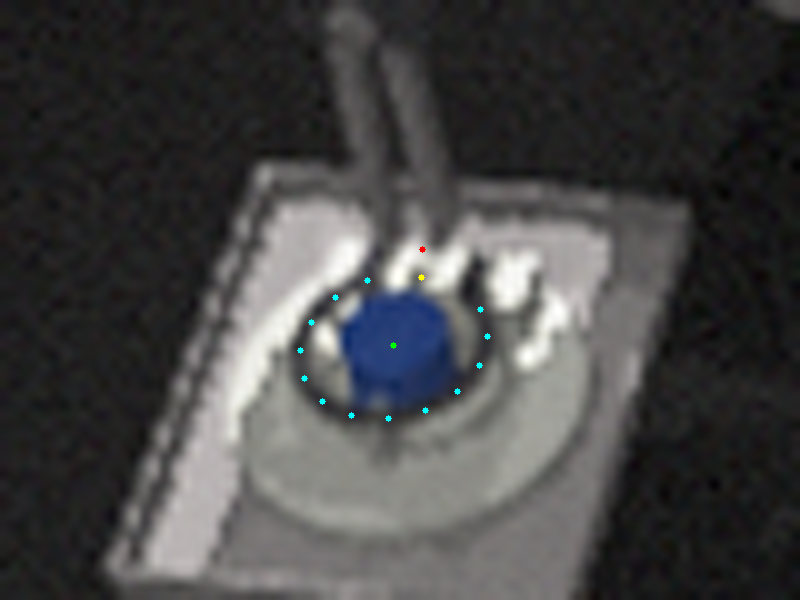

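Request:
drive_tool:
  moves:
    - {"dx":0,"dy":0,"dz":0.004,"wx":0,"wy":0,"wz":0}
    - {"dx":0,"dy":0,"dz":0.004,"wx":0,"wy":0,"wz":0}
    - {"dx":0,"dy":0,"dz":0.003,"wx":0,"wy":0,"wz":0}
    - {"dx":0,"dy":0,"dz":0,"wx":0,"wy":0,"wz":0}

```text
t: 9.55
ee_pos: [0.4645, -0.2475, 0.2031]
tool_rot: [3.141, -0.001, 2.549]
ft_force: [0.1, -0.4, -3.0]
gripper_width: 0.641
```

Request:
drive_tool:
  moves:
    - {"dx":0,"dy":0,"dz":0.001,"wx":0,"wy":0,"wz":0}
    - {"dx":0,"dy":0,"dz":0.001,"wx":0,"wy":0,"wz":0}
    - {"dx":0,"dy":0,"dz":0,"wx":0,"wy":0,"wz":0}

```text
t: 9.8
ee_pos: [0.4647, -0.2477, 0.2016]
tool_rot: [3.141, -0.0, 2.549]
ft_force: [0.5, -0.4, -1.7]
gripper_width: 0.639
```

Request:
drive_tool:
  moves:
    - {"dx":0,"dy":0,"dz":0.001,"wx":0,"wy":0,"wz":0}
    - {"dx":0,"dy":0,"dz":0.001,"wx":0,"wy":0,"wz":0}
    - {"dx":0,"dy":0,"dz":0,"wx":0,"wy":0,"wz":0}

```text
t: 10.05
ee_pos: [0.4647, -0.2477, 0.1995]
tool_rot: [3.142, -0.0, 2.549]
ft_force: [0.9, 0.1, -2.0]
gripper_width: 0.643
```

Request:
drive_tool:
  moves:
    - {"dx":0,"dy":0,"dz":0.001,"wx":0,"wy":0,"wz":0}
    - {"dx":0,"dy":0,"dz":0,"wx":0,"wy":0,"wz":0}
    - {"dx":0,"dy":0,"dz":0,"wx":0,"wy":0,"wz":0}

```text
t: 10.3
ee_pos: [0.4648, -0.2477, 0.1987]
tool_rot: [3.141, -0.0, 2.549]
ft_force: [-0.4, 0.3, -1.7]
gripper_width: 0.64
```

Request:
drive_tool:
  moves:
    - {"dx":0,"dy":0,"dz":0.001,"wx":0,"wy":0,"wz":0}
    - {"dx":0,"dy":0,"dz":0.001,"wx":0,"wy":0,"wz":0}
    - {"dx":0,"dy":0,"dz":0,"wx":0,"wy":0,"wz":0}

```text
t: 10.55
ee_pos: [0.4651, -0.248, 0.1972]
tool_rot: [3.142, 0.001, 2.549]
ft_force: [0.3, 0.2, 1.1]
gripper_width: 0.64
```

Request:
drive_tool:
  moves:
    - {"dx":0,"dy":0,"dz":0.001,"wx":0,"wy":0,"wz":0}
    - {"dx":0,"dy":0,"dz":0,"wx":0,"wy":0,"wz":0}
    - {"dx":0,"dy":0,"dz":0,"wx":0,"wy":0,"wz":0}

```text
t: 10.8
ee_pos: [0.4655, -0.2482, 0.1969]
tool_rot: [-3.142, 0.003, 2.549]
ft_force: [-0.7, 0.1, 6.0]
gripper_width: 0.636
```

Request:
drive_tool:
  moves:
    - {"dx":0,"dy":0,"dz":-0.002,"wx":0,"wy":0,"wz":0}
    - {"dx":0,"dy":0,"dz":0,"wx":0,"wy":0,"wz":0}
    - {"dx":0,"dy":0,"dz":0,"wx":0,"wy":0,"wz":0}
  hand: 0.42
  force: 25

```text
t: 11.05
ee_pos: [0.4647, -0.2477, 0.1976]
tool_rot: [-3.142, -0.0, 2.549]
ft_force: [-0.5, -0.6, 1.5]
gripper_width: 0.581
```

```bash
python3 - <<'E'
from look import *
o=get_obs();e=o['ee_pos'];R=Ro.from_euler('xyz',o['tool_rot'])
print(e,o['gripper_width']*92,o['ft_force'],o['torque'])
c=np.array([.4866,-.2642,.030]);g=np.radians(146)
look('g6',np.array([.475,-.257,.045]),marks=[(np.array([e[0],e[1],.026]),(0,0,255)),(c+[.0255*np.cos(g),.0255*np.sin(g),0],(0,255,255))])
E
```

```text
[ 0.46465266 -0.24769052  0.19759599] 53.47639372472938 [-0.45377206 -0.62231896  1.46690525] [-0.17054615  0.00788373  0.00862572]
```

View pics/g6.png

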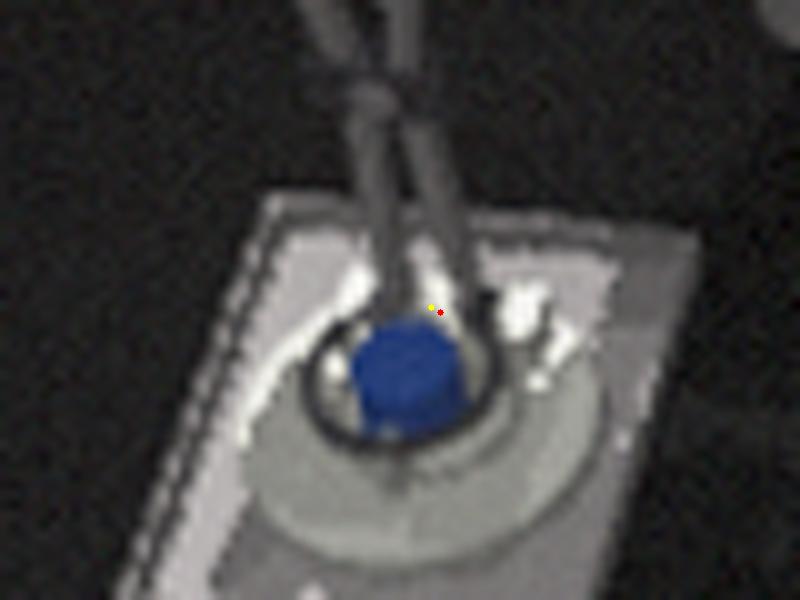

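Request:
drive_tool:
  moves:
    - {"dx":0,"dy":0,"dz":-0.001,"wx":0,"wy":0,"wz":0}
    - {"dx":0,"dy":0,"dz":0,"wx":0,"wy":0,"wz":0}
    - {"dx":0,"dy":0,"dz":0,"wx":0,"wy":0,"wz":0}
  hand: 0.52
  force: 25

```text
t: 11.35
ee_pos: [0.4646, -0.2477, 0.1984]
tool_rot: [3.142, -0.001, 2.549]
ft_force: [0.6, -0.6, -1.1]
gripper_width: 0.486
```

Request:
drive_tool:
  moves:
    - {"dx":0,"dy":0,"dz":0,"wx":0,"wy":0,"wz":0}
    - {"dx":0,"dy":0,"dz":0,"wx":0,"wy":0,"wz":0}
    - {"dx":0,"dy":0,"dz":0,"wx":0,"wy":0,"wz":0}
  hand: 0.62
  force: 30

```text
t: 11.6
ee_pos: [0.4647, -0.2478, 0.1986]
tool_rot: [-3.142, -0.0, 2.549]
ft_force: [-0.6, -0.2, 0.4]
gripper_width: 0.387
```

Request:
drive_tool:
  moves:
    - {"dx":0,"dy":0,"dz":0,"wx":0,"wy":0,"wz":0}
    - {"dx":0,"dy":0,"dz":0,"wx":0,"wy":0,"wz":0}
    - {"dx":0,"dy":0,"dz":0,"wx":0,"wy":0,"wz":0}
  hand: 0.7
  force: 35

```text
t: 11.85
ee_pos: [0.4647, -0.2476, 0.1986]
tool_rot: [3.141, -0.0, 2.549]
ft_force: [0.2, -0.0, -1.4]
gripper_width: 0.306
```

Request:
drive_tool:
  moves:
    - {"dx":0,"dy":0,"dz":0,"wx":0,"wy":0,"wz":0}
    - {"dx":0,"dy":0,"dz":0,"wx":0,"wy":0,"wz":0}
    - {"dx":0,"dy":0,"dz":0,"wx":0,"wy":0,"wz":0}
    - {"dx":0,"dy":0,"dz":0,"wx":0,"wy":0,"wz":0}
    - {"dx":0,"dy":0,"dz":0,"wx":0,"wy":0,"wz":0}
  hand: 0.82
  force: 35

```text
t: 12.27
ee_pos: [0.4648, -0.2476, 0.1986]
tool_rot: [3.141, -0.0, 2.549]
ft_force: [-0.2, -0.2, -0.8]
gripper_width: 0.216
```

Request:
drive_tool:
  moves:
    - {"dx":0,"dy":0,"dz":0,"wx":0,"wy":0,"wz":0}
    - {"dx":0,"dy":0,"dz":0,"wx":0,"wy":0,"wz":0}
    - {"dx":0,"dy":0,"dz":-0.002,"wx":0,"wy":0,"wz":0}
    - {"dx":0,"dy":0,"dz":-0.002,"wx":0,"wy":0,"wz":0}
    - {"dx":0,"dy":0,"dz":-0.002,"wx":0,"wy":0,"wz":0}
    - {"dx":0,"dy":0,"dz":-0.004,"wx":0,"wy":0,"wz":0}
    - {"dx":0,"dy":0,"dz":-0.005,"wx":0,"wy":0,"wz":0}
    - {"dx":0,"dy":0,"dz":-0.005,"wx":0,"wy":0,"wz":0}
    - {"dx":0,"dy":0,"dz":0,"wx":0,"wy":0,"wz":0}
    - {"dx":0,"dy":0,"dz":0,"wx":0,"wy":0,"wz":0}

```text
t: 13.1
ee_pos: [0.4649, -0.2479, 0.2192]
tool_rot: [3.142, 0.001, 2.549]
ft_force: [0.9, 0.1, -1.4]
gripper_width: 0.218
```

```bash
python3 - <<'E'
from look import *
o=get_obs();e=o['ee_pos'];R=Ro.from_euler('xyz',o['tool_rot'])
print(e,o['gripper_width']*92,o['ft_force'],o['torque'])
look('g7',np.array([.475,-.257,.06]),w=40,hh=30)
E
```

```text
[ 0.46494795 -0.2478504   0.21919857] 20.032099689213968 [ 0.85651574  0.05003814 -1.3545517 ] [-0.01598786  0.01328414  0.03413018]
```

View pics/g7.png

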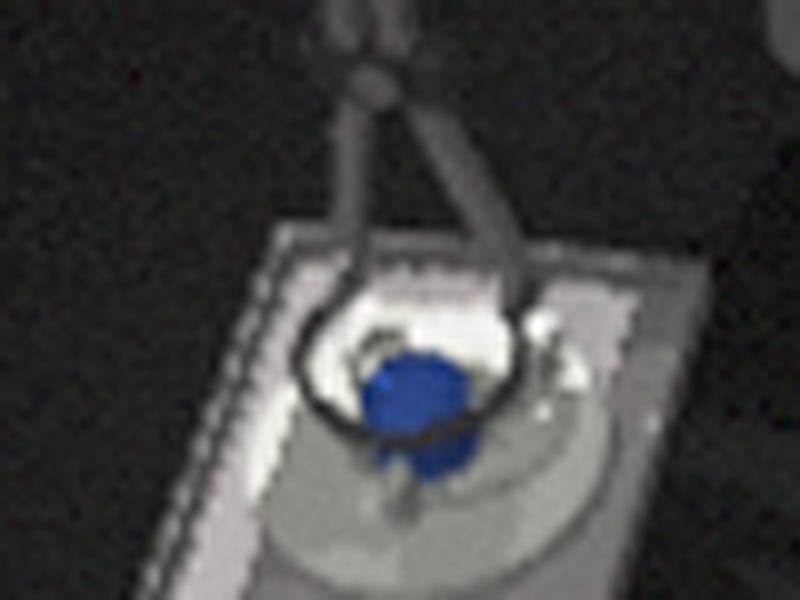

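The ring is spread on both tips and lifted clear (ring at crop (300–520, 280–440), around the blue spigot). Next I carry it high over the green pliers to the stub.

Request:
drive_tool:
  moves:
    - {"dx":0,"dy":0,"dz":-0.01,"wx":0,"wy":0,"wz":0}
    - {"dx":0,"dy":0,"dz":-0.02,"wx":0,"wy":0,"wz":0}
    - {"dx":0,"dy":0,"dz":-0.02,"wx":0,"wy":0,"wz":0}
    - {"dx":0,"dy":0,"dz":-0.02,"wx":0,"wy":0,"wz":0}
    - {"dx":0,"dy":0,"dz":-0.02,"wx":0,"wy":0,"wz":0}
    - {"dx":0,"dy":0,"dz":-0.02,"wx":0,"wy":0,"wz":0}
    - {"dx":0,"dy":0,"dz":-0.02,"wx":0,"wy":0,"wz":0}
    - {"dx":0,"dy":0,"dz":-0.02,"wx":0,"wy":0,"wz":0}
    - {"dx":0,"dy":0,"dz":-0.02,"wx":0,"wy":0,"wz":0}
    - {"dx":0,"dy":0,"dz":-0.02,"wx":0,"wy":0,"wz":0}
    - {"dx":0,"dy":0,"dz":-0.02,"wx":0,"wy":0,"wz":0}
    - {"dx":0,"dy":0,"dz":0,"wx":0,"wy":0,"wz":0}

```text
t: 14.15
ee_pos: [0.4652, -0.2481, 0.4331]
tool_rot: [-3.141, 0.007, 2.549]
ft_force: [0.5, 0.4, -1.4]
gripper_width: 0.219
```

Request:
drive_tool:
  moves:
    - {"dx":0.0049,"dy":0.0107,"dz":0,"wx":0,"wy":0,"wz":0}
    - {"dx":0.0098,"dy":0.0213,"dz":0,"wx":0,"wy":0,"wz":0}
    - {"dx":0.0098,"dy":0.0213,"dz":0,"wx":0,"wy":0,"wz":0}
    - {"dx":0.0098,"dy":0.0213,"dz":0,"wx":0,"wy":0,"wz":0}
    - {"dx":0.0098,"dy":0.0213,"dz":0,"wx":0,"wy":0,"wz":0}
    - {"dx":0.0098,"dy":0.0213,"dz":0,"wx":0,"wy":0,"wz":0}
    - {"dx":0.0098,"dy":0.0213,"dz":0,"wx":0,"wy":0,"wz":0}
    - {"dx":0.0098,"dy":0.0213,"dz":0,"wx":0,"wy":0,"wz":0}
    - {"dx":0.0098,"dy":0.0213,"dz":0,"wx":0,"wy":0,"wz":0}
    - {"dx":0.0098,"dy":0.0213,"dz":0,"wx":0,"wy":0,"wz":0}
    - {"dx":0.0098,"dy":0.0213,"dz":0,"wx":0,"wy":0,"wz":0}
    - {"dx":0.0098,"dy":0.0213,"dz":0,"wx":0,"wy":0,"wz":0}

```text
t: 15.15
ee_pos: [0.5074, 0.0205, 0.427]
tool_rot: [-3.141, -0.003, 2.549]
ft_force: [0.6, 0.2, -1.7]
gripper_width: 0.213
```

Request:
drive_tool:
  moves:
    - {"dx":0.0049,"dy":0.0107,"dz":0,"wx":0,"wy":0,"wz":3.5}
    - {"dx":0,"dy":0,"dz":0,"wx":0,"wy":0,"wz":6}
    - {"dx":0,"dy":0,"dz":0,"wx":0,"wy":0,"wz":7}
    - {"dx":0,"dy":0,"dz":0,"wx":0,"wy":0,"wz":7}
    - {"dx":0,"dy":0,"dz":0,"wx":0,"wy":0,"wz":7}
    - {"dx":0,"dy":0,"dz":0,"wx":0,"wy":0,"wz":7}
    - {"dx":0,"dy":0,"dz":0,"wx":0,"wy":0,"wz":7}
    - {"dx":0,"dy":0,"dz":0,"wx":0,"wy":0,"wz":6}
    - {"dx":0,"dy":0,"dz":0,"wx":0,"wy":0,"wz":4}
    - {"dx":0,"dy":0,"dz":0,"wx":0,"wy":0,"wz":1.5}
    - {"dx":0,"dy":0,"dz":0,"wx":0,"wy":0,"wz":0}

```text
t: 16.07
ee_pos: [0.5093, 0.0308, 0.4271]
tool_rot: [-3.139, -0.001, 1.571]
ft_force: [-0.9, -0.6, -2.0]
gripper_width: 0.215
```

```bash
python3 - <<'E'
from h import *
to((.4625,.2843,.41),90);o=get_obs();print(o['gripper_width']*92,o['ft_force'],o['joint_pos'].round(2))
E
```

```text
pose [0.5093 0.0308 0.4271] [-1.7982e+02 -4.0000e-02  9.0000e+01] t 16.07
shift mm [253.4 -46.8  17.4]
turn [-0.18 -0.04  0.  ]
19.764899015940784 [-0.87615985 -0.64328938 -1.96070754] [-0.09  0.25  1.14  0.    1.76 -0.09]
```

Request:
drive_tool:
  moves:
    - {"dx":0.0111,"dy":-0.0021,"dz":0,"wx":0,"wy":0,"wz":0}
    - {"dx":0.022,"dy":-0.0041,"dz":0,"wx":0,"wy":0,"wz":0}
    - {"dx":0.022,"dy":-0.0041,"dz":0,"wx":0,"wy":0,"wz":0}
    - {"dx":0.022,"dy":-0.0041,"dz":0,"wx":0,"wy":0,"wz":0}
    - {"dx":0.022,"dy":-0.0041,"dz":0,"wx":0,"wy":0,"wz":0}
    - {"dx":0.022,"dy":-0.0041,"dz":0,"wx":0,"wy":0,"wz":0}
    - {"dx":0.022,"dy":-0.0041,"dz":0,"wx":0,"wy":0,"wz":0}
    - {"dx":0.022,"dy":-0.0041,"dz":0,"wx":0,"wy":0,"wz":0}
    - {"dx":0.022,"dy":-0.0041,"dz":0,"wx":0,"wy":0,"wz":0}
    - {"dx":0.022,"dy":-0.0041,"dz":0,"wx":0,"wy":0,"wz":0}
    - {"dx":0.022,"dy":-0.0041,"dz":0,"wx":0,"wy":0,"wz":0}
    - {"dx":0.0223,"dy":-0.0037,"dz":0,"wx":0,"wy":0,"wz":0}

```text
t: 17.07
ee_pos: [0.4618, 0.2854, 0.4281]
tool_rot: [-3.14, -0.0, 1.573]
ft_force: [0.0, 0.0, -1.3]
gripper_width: 0.212
```

Request:
drive_tool:
  moves:
    - {"dx":0,"dy":0,"dz":0,"wx":0,"wy":0,"wz":0}
    - {"dx":0,"dy":0,"dz":0.01,"wx":0,"wy":0,"wz":0}
    - {"dx":0,"dy":0,"dz":0.02,"wx":0,"wy":0,"wz":0}
    - {"dx":0,"dy":0,"dz":0.02,"wx":0,"wy":0,"wz":0}
    - {"dx":0,"dy":0,"dz":0.02,"wx":0,"wy":0,"wz":0}
    - {"dx":0,"dy":0,"dz":0.02,"wx":0,"wy":0,"wz":0}
    - {"dx":0,"dy":0,"dz":0.02,"wx":0,"wy":0,"wz":0}
    - {"dx":0,"dy":0,"dz":0.02,"wx":0,"wy":0,"wz":0}
    - {"dx":0,"dy":0,"dz":0.02,"wx":0,"wy":0,"wz":0}
    - {"dx":0,"dy":0,"dz":0.009,"wx":0,"wy":0,"wz":0}
    - {"dx":0,"dy":0,"dz":0,"wx":0,"wy":0,"wz":0}
    - {"dx":0,"dy":0,"dz":0,"wx":0,"wy":0,"wz":0}

```text
t: 18.07
ee_pos: [0.463, 0.2836, 0.27]
tool_rot: [-3.141, -0.0, 1.572]
ft_force: [-0.1, 0.2, -1.6]
gripper_width: 0.213
```

```bash
cat > both.py <<'E'
from h import *
def both(name,p,w=22,hh=26,k=10):
    o=get_obs();e=o['ee_pos'];R=Ro.from_euler('xyz',o['tool_rot'])
    print(e.round(4),np.degrees(o['tool_rot']).round(2),o['gripper_width']*92,o['ft_force'].round(2),o['torque'].round(3),'t',o['t'])
    S,T=cam('scene'),cam('top');out=[]
    for n,r in(('S',S),('T',T)):
        u=proj(r,p)[0].round().astype(int);x0,y0=u[0]-w,u[1]-hh;print(n,x0,y0)
        a=cv2.resize(r['img'][y0:y0+2*hh,x0:x0+2*w],None,fx=k*.9,fy=k*.9,interpolation=cv2.INTER_CUBIC)
        out.append(a); cv2.imwrite(f'pics/{name}_{n}raw.png',r['img'])
    cv2.imwrite(f'pics/{name}.png',np.hstack(out)); return S,T,e,R
E
python3 - <<'E'
from both import *
both('h1',np.array([.4625,.2585,.085]))
E
```

```text
[0.463  0.2836 0.27  ] [-179.98   -0.     90.05] 19.625277426830948 [-0.05  0.24 -1.55] [-0.069  0.03   0.055] t 18.0667
S 289 131
T 162 207
```

View pics/h1.png

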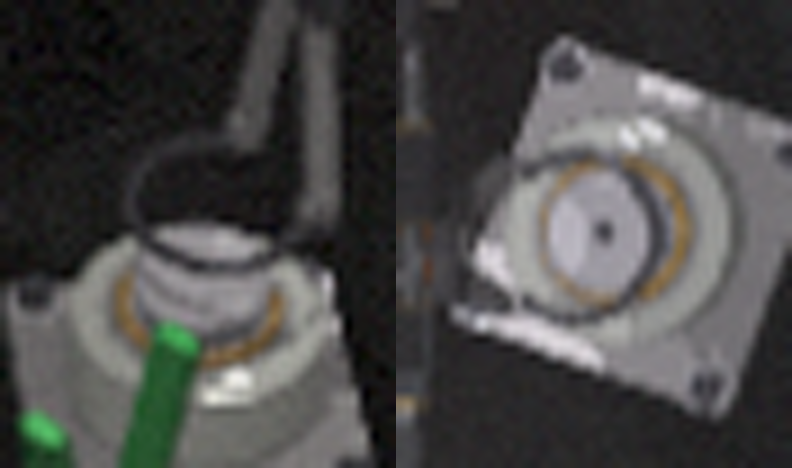

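```bash
cat > fit.py <<'E'
from h import *
from scipy.optimize import least_squares
def circ(p,a):
    # p: cx,cy,cz,tx(tilt about x),ty,r ; angle a world
    d=np.c_[np.cos(a),np.sin(a)]*p[5]
    return np.c_[p[0]+d[:,0],p[1]+d[:,1],p[2]+np.tan(p[3])*d[:,1]-np.tan(p[4])*d[:,0]]
def prof(r,uv,n,ts):
    g=cv2.GaussianBlur(cv2.cvtColor(r['img'],cv2.COLOR_BGR2GRAY),(0,0),.6).astype(np.float32)
    q=(uv[:,None]+ts[None,:,None]*n[:,None]).astype(np.float32)
    return cv2.remap(g,q[...,0],q[...,1],cv2.INTER_CUBIC)
def measure(r,p,a,R=2.2,con=10):
    uv=proj(r,circ(p,a));t=proj(r,circ(p,a+.01))-uv;n=np.c_[t[:,1],-t[:,0]];n/=np.linalg.norm(n,axis=1)[:,None]
    ts=np.arange(-R-1,R+1.01,.1);P=prof(r,uv,n,ts);out=[]
    for i in range(len(a)):
        k=np.where(abs(ts)<=R)[0];j=k[P[i,k].argmin()]
        lo,hi=P[i,max(0,j-12):j].max(initial=0),P[i,j+1:j+13].max(initial=0)
        if 0<j-k[0] and j<k[-1] and min(lo,hi)-P[i,j]>con: out.append((a[i],uv[i]+ts[j]*n[i]))
    return out
def fit(cams,p0,free,arcs,R=2.2,its=6):
    p=np.array(p0,float)
    for it in range(its):
        M=[(r,measure(r,p,np.radians(arc),R)) for r,arc in zip(cams,arcs)]
        def res(x):
            q=p.copy();q[free]=x;o=[]
            aa=np.linspace(0,2*np.pi,721)
            for r,m in M:
                if not m: continue
                C=proj(r,circ(q,aa))
                for a,u in m:
                    d=C-u;j=np.argmin((d**2).sum(1)); t=C[(j+1)%720]-C[j-1];nn=np.array([t[1],-t[0]])/np.linalg.norm(t);o.append(d[j]@nn)
            return np.array(o)
        s=least_squares(res,p[free],loss='soft_l1',f_scale=.3,x_scale=[[.001,.001,.001,.02,.02,.001][i] for i in free]);p[free]=s.x
    e=res(p[free]);return p,[len(m) for _,m in M],np.sqrt((e**2).mean()),M
E
cat > runfit.py <<'E'
from fit import *
import sys
o=get_obs();e=o['ee_pos'];R_=Ro.from_euler('xyz',o['tool_rot'])
S,T=cam('scene'),cam('top')
c=e+R_.apply([-.0258,0,0]);z=e[2]-.168
arcT=np.arange(-220,41,5.);arcS=np.arange(-110,20,5.)
for nm,cs,ar,fr in(('T',[T],[arcT],[0,1,5]),('S',[S],[arcS],[0,1]),('TS',[T,S],[arcT,arcS],[0,1,2,5]),('TS tilt',[T,S],[arcT,arcS],[0,1,2,3,5])):
    p,n,rm,M=fit(cs,[c[0],c[1],z,0,0,.029],fr,ar)
    print(nm,p.round(4),n,rm.round(3),'rel tool',(R_.inv().apply(p[:3]-e)*1000).round(1))
    if nm!='S': print('angles',[[int(np.degrees(a)) for a,_ in m] for _,m in M])
# stub dot
for n,r,g in(('S',S,(.4635,.2581,.072)),('T',T,(.4621,.2585,.072))):
    u=proj(r,np.array(g))[0].round().astype(int);w=cv2.cvtColor(r['img'],cv2.COLOR_BGR2GRAY)[u[1]-2:u[1]+3,u[0]-2:u[0]+3].astype(float);print(w.astype(int))
    w=np.clip(np.median(w)-w-5,0,None);yy,xx=np.mgrid[-2:3,-2:3];q=u+np.array([(w*xx).sum(),(w*yy).sum()])/w.sum();print('dot',n,q,onz(r,q,.072).round(4))
E
python3 runfit.py
```

```text
T [0.4623 0.2614 0.1031 0.     0.     0.03  ] [50] 0.179 rel tool [-22.6  -1.7 168. ]
angles [[-215, -210, -205, -200, -195, -190, -185, -180, -175, -170, -165, -160, -155, -150, -145, -140, -135, -130, -125, -119, -115, -110, -105, -100, -95, -90, -85, -80, -75, -70, -65, -59, -55, -50, -45, -40, -29, -25, -20, -14, -10, -5, 0, 5, 10, 14, 20, 25, 29, 35]]
S [0.4691 0.2587 0.1031 0.     0.     0.029 ] [19] 0.129 rel tool [-25.3   5.1 168. ]
TS [0.4621 0.2629 0.0967 0.     0.     0.0302] [50, 19] 0.176 rel tool [-21.   -1.9 174.3]
angles [[-215, -210, -205, -200, -195, -190, -185, -180, -175, -170, -165, -160, -155, -150, -145, -140, -135, -130, -125, -119, -115, -110, -105, -100, -95, -90, -85, -80, -75, -70, -65, -59, -55, -50, -45, -40, -29, -25, -20, -14, -10, -5, 0, 5, 10, 14, 20, 25, 29, 35], [-80, -75, -70, -65, -59, -55, -50, -45, -40, -35, -29, -25, -20, -14, -10, -5, 0, 5, 10]]
TS tilt [0.4621 0.263  0.0967 0.0023 0.     0.0303] [52, 19] 0.187 rel tool [-20.9  -2.  174.3]
angles [[-220, -215, -210, -205, -200, -195, -190, -185, -180, -175, -170, -165, -160, -155, -150, -145, -140, -135, -130, -125, -119, -115, -110, -105, -100, -95, -90, -85, -80, -75, -70, -65, -59, -55, -50, -45, -40, -35, -29, -25, -20, -14, -10, -5, 0, 5, 10, 14, 20, 25, 29, 35], [-80, -75, -70, -65, -59, -55, -50, -45, -40, -35, -29, -25, -20, -14, -10, -5, 0, 5, 10]]
[[120 125 143 153 169]
 [ 41  68 107 128 145]
 [ 90  57  44  71  80]
 [145 112  97 102  99]
 [144 146 144 147 145]]
dot S [310.64320388 159.80825243] [0.4623 0.2578 0.072 ]
[[155 152 154 155 155]
 [157 131 125 153 152]
 [155  89  74 141 152]
 [154 111  94 145 156]
 [154 147 138 155 154]]
dot T [184.62909091 232.25818182] [0.4629 0.2582 0.072 ]
```

```bash
cat > rf2.py <<'E'
import fit as F
from fit import *
def measure2(r,p,a,R=2.2,con=7):
    if not r.get('neg'): return M0(r,p,a,R,10)
    d=[x for x in a if x>np.radians(-95)]; b=[x for x in a if x<=np.radians(-95)]
    out=M0(r,p,np.array(d),R,10)
    rr=dict(r);rr['img']=255-r['img']; return out+M0(rr,p,np.array(b),R,con)
M0=F.measure;F.measure=measure2
o=get_obs();e=o['ee_pos'];R_=Ro.from_euler('xyz',o['tool_rot'])
S,T=cam('scene'),cam('top');S['neg']=1
c=e+R_.apply([-.0245,-.001,0])
arcT=np.arange(-220,41,5.);arcS=np.arange(-215,15,5.)
for z in(.100,):
  for nm,cs,ar,fr in(('S',[S],[arcS],[0,1,3]),('T',[T],[arcT],[0,1,4,5]),('TS z',[T,S],[arcT,arcS],[0,1,2,5]),('TS z t',[T,S],[arcT,arcS],[0,1,2,3,5]),('TS z t t',[T,S],[arcT,arcS],[0,1,2,3,4,5])):
    p,n,rm,M=F.fit(cs,[c[0],c[1],e[2]-.170,0,0,.030],fr,ar)
    print(nm,p.round(4),n,rm.round(3),'notch z',(p[2]+.0255*np.tan(p[3])).round(4),'rel tool',(R_.inv().apply(p[:3]-e)*1000).round(1))
print([int(np.degrees(a)) for a,_ in M[1][1]])
E
python3 rf2.py
```

```text
S [0.4642 0.2631 0.101  0.1364 0.     0.03  ] [40] 0.405 notch z 0.1045 rel tool [-20.8   0.2 170. ]
T [0.4621 0.2618 0.101  0.     0.0201 0.0302] [52] 0.193 notch z 0.101 rel tool [-22.1  -1.9 170. ]
TS z [0.4622 0.2631 0.0976 0.     0.     0.0306] [51, 40] 0.311 notch z 0.0976 rel tool [-20.8  -1.8 173.3]
TS z t [0.4622 0.2632 0.0988 0.0957 0.     0.0304] [50, 41] 0.265 notch z 0.1012 rel tool [-20.6  -1.8 172.2]
TS z t t [0.4622 0.2629 0.0984 0.0574 0.0523 0.03  ] [50, 42] 0.221 notch z 0.0998 rel tool [-21.   -1.9 172.6]
[-80, -75, -70, -65, -59, -55, -50, -45, -40, -35, -29, -25, -20, -14, -10, -5, 0, 5, 10, -210, -205, -200, -195, -190, -185, -180, -175, -170, -165, -160, -155, -150, -145, -140, -135, -130, -125, -119, -115, -110, -105, -100]
```

Request:
drive_tool:
  moves:
    - {"dx":0.0027,"dy":0.0003,"dz":0,"wx":0,"wy":0,"wz":0}
    - {"dx":0.0027,"dy":0,"dz":0,"wx":0,"wy":-1.1,"wz":0}
    - {"dx":0,"dy":0,"dz":0,"wx":0,"wy":-1.1,"wz":0}
    - {"dx":0,"dy":0,"dz":0,"wx":0,"wy":-1.1,"wz":0}
    - {"dx":0,"dy":0,"dz":0,"wx":0,"wy":0,"wz":0}
    - {"dx":0,"dy":0,"dz":0,"wx":0,"wy":0,"wz":0}

```text
t: 18.87
ee_pos: [0.4633, 0.2893, 0.2695]
tool_rot: [-3.141, 0.058, 1.572]
ft_force: [0.4, 0.2, -2.4]
gripper_width: 0.217
```

```bash
sed -i 's/c=e+R_.apply.*/c=np.array([.4628,.2585,0]);Z0=float(__import__("sys").argv[1])/; s/e\[2\]-.170/Z0/' rf2.py; python3 rf2.py .0997; python3 -c "
from h import *
o=get_obs();print(o['ee_pos'],np.degrees(o['tool_rot']),o['ft_force'],o['gripper_width'])"
```

```text
S [0.4627 0.2592 0.0997 0.0465 0.     0.03  ] [39] 0.27 notch z 0.1009 rel tool [-20.2  -0.6 171.2]
T [0.4615 0.2581 0.0997 0.     0.1684 0.0303] [53] 0.202 notch z 0.0997 rel tool [-21.3  -1.8 171.3]
TS z [0.4617 0.2592 0.0983 0.     0.     0.0307] [52, 39] 0.263 notch z 0.0983 rel tool [-20.2  -1.6 172.6]
TS z t [0.4617 0.2593 0.0985 0.0167 0.     0.0307] [52, 39] 0.272 notch z 0.0989 rel tool [-20.1  -1.6 172.4]
TS z t t [ 0.4616  0.259   0.0984 -0.005   0.0408  0.0304] [52, 39] 0.238 notch z 0.0983 rel tool [-20.4  -1.7 172.5]
[-75, -70, -65, -59, -55, -50, -45, -40, -35, -29, -25, -20, -14, -10, -5, 0, 5, 10, -200, -195, -190, -185, -180, -175, -170, -165, -160, -155, -150, -145, -140, -135, -130, -125, -119, -115, -110, -105, -100]
[0.4633967  0.28892928 0.26959473] [-179.98756987    3.29868175   90.04722029] [-0.33918477  0.51394701 -2.43417932] 0.2155741841416966
```

Request:
drive_tool:
  moves:
    - {"dx":-0.0006,"dy":0.001,"dz":0,"wx":0,"wy":0,"wz":0}
    - {"dx":0.00029,"dy":0,"dz":0.005,"wx":0,"wy":0,"wz":0}
    - {"dx":0.00029,"dy":0,"dz":0.005,"wx":0,"wy":0,"wz":0}
    - {"dx":0.00029,"dy":0,"dz":0.005,"wx":0,"wy":0,"wz":0}
    - {"dx":0.00029,"dy":0,"dz":0.005,"wx":0,"wy":0,"wz":0}
    - {"dx":0,"dy":0,"dz":0,"wx":0,"wy":0,"wz":0}
    - {"dx":0,"dy":0,"dz":0,"wx":0,"wy":0,"wz":0}

```text
t: 19.55
ee_pos: [0.4643, 0.2881, 0.2492]
tool_rot: [-3.141, 0.058, 1.571]
ft_force: [-0.4, 0.6, -2.1]
gripper_width: 0.219
```

```bash
python3 rf2.py .079; python3 -c "
from h import *
o=get_obs();print(o['ee_pos'],np.degrees(o['tool_rot']),o['ft_force'],o['gripper_width'])
for n,g in(('S',(.4635,.2581,.072)),('T',(.4629,.2582,.072))):
    r=cam(n=='S' and 'scene' or 'top');u=proj(r,np.array(g))[0].round().astype(int);w=cv2.cvtColor(r['img'],cv2.COLOR_BGR2GRAY)[u[1]-2:u[1]+3,u[0]-2:u[0]+3].astype(float)
    w=np.clip(np.median(w)-w-12,0,None);yy,xx=np.mgrid[-2:3,-2:3];q=u+np.array([(w*xx).sum(),(w*yy).sum()])/w.sum();print('dot',n,q,onz(r,q,.072).round(4))
"
```

```text
S [0.4639 0.2592 0.079  0.1219 0.     0.03  ] [24] 0.303 notch z 0.0821 rel tool [-19.   -0.3 171.6]
T [0.4629 0.257  0.079  0.     0.0598 0.0298] [52] 0.128 notch z 0.079 rel tool [-21.2  -1.3 171.8]
TS z [0.4629 0.2577 0.0773 0.     0.     0.0302] [52, 26] 0.318 notch z 0.0773 rel tool [-20.5  -1.3 173.4]
TS z t [0.4629 0.2577 0.0782 0.0651 0.     0.0301] [51, 26] 0.31 notch z 0.0799 rel tool [-20.5  -1.3 172.5]
TS z t t [ 0.4628  0.257   0.0785 -0.0058  0.0745  0.0299] [52, 28] 0.144 notch z 0.0784 rel tool [-21.2  -1.3 172.2]
[-90, -85, -80, -75, -70, -65, -59, -55, -50, -45, -40, -35, -29, -25, -20, -10, -5, 0, 5, 10, -205, -200, -195, -190, -185, -165, -160, -155]
[0.46455768 0.28829358 0.24985681] [179.98383714   3.28858816  90.02782698] [ 0.60389469 -0.95142619 -2.51126671] 0.2170293115171629
dot S [310.95260664 160.24170616] [0.4644 0.2577 0.072 ]
dot T [184.5862069 232.25     ] [0.4629 0.2584 0.072 ]
```

Request:
drive_tool:
  moves:
    - {"dx":0.0008,"dy":0,"dz":0,"wx":0,"wy":0,"wz":0}
    - {"dx":0.00011,"dy":0,"dz":0.002,"wx":0,"wy":0,"wz":0}
    - {"dx":0.00011,"dy":0,"dz":0.002,"wx":0,"wy":0,"wz":0}
    - {"dx":0.00012,"dy":0,"dz":0.002,"wx":0,"wy":0,"wz":0}
    - {"dx":0.00012,"dy":0,"dz":0.002,"wx":0,"wy":0,"wz":0}
    - {"dx":0,"dy":0,"dz":0,"wx":0,"wy":0,"wz":0}

```text
t: 20.25
ee_pos: [0.4642, 0.2889, 0.2411]
tool_rot: [-3.141, 0.058, 1.571]
ft_force: [0.0, -0.1, -2.1]
gripper_width: 0.216
```

Request:
drive_tool:
  moves:
    - {"dx":0.00011,"dy":0,"dz":0.002,"wx":0,"wy":0,"wz":0}
    - {"dx":0.00011,"dy":0,"dz":0.002,"wx":0,"wy":0,"wz":0}
    - {"dx":0,"dy":0,"dz":0,"wx":0,"wy":0,"wz":0}
    - {"dx":0,"dy":0,"dz":0,"wx":0,"wy":0,"wz":0}

```text
t: 20.58
ee_pos: [0.4644, 0.289, 0.2375]
tool_rot: [-3.141, 0.058, 1.571]
ft_force: [0.1, -0.2, -1.3]
gripper_width: 0.213
```

```bash
python3 rf2.py .0665; python3 -c "
from h import *
for i in range(6):
    o=get_obs();print(o['ee_pos'],o['ft_force'],o['torque'],o['gripper_width']);cam('top')"
```

```text
S [ 0.4649  0.2522  0.0665 -0.2691  0.      0.03  ] [24] 0.466 notch z 0.0595 rel tool [-26.9   0.5 172.9]
T [0.4629 0.2582 0.0665 0.     0.0684 0.0299] [52] 0.167 notch z 0.0665 rel tool [-20.9  -1.5 172.5]
TS z [0.4628 0.2585 0.0646 0.     0.     0.0301] [51, 16] 0.403 notch z 0.0646 rel tool [-20.4  -1.6 174.4]
TS z t [ 0.4628  0.2584  0.0642 -0.05    0.      0.0301] [52, 17] 0.369 notch z 0.0629 rel tool [-20.6  -1.6 174.8]
TS z t t [ 0.4628  0.258   0.066  -0.0239  0.0569  0.03  ] [52, 17] 0.348 notch z 0.0654 rel tool [-21.1  -1.5 173. ]
[-90, -85, -80, -75, -70, -65, -25, -20, -14, -10, -5, 0, 5, 10, -125, -119, -115]
[0.46448439 0.28905317 0.23774878] [-0.26848561  0.34740576 -2.53923854] [-0.01553435  0.09289465 -0.04902024] 0.21552772950720508
[0.46453309 0.28905242 0.23774869] [ 0.27482663 -0.59387647 -1.37097791] [-0.02302595  0.02895131  0.02265976] 0.216985227279839
[0.46453366 0.28904742 0.2378126 ] [-0.9874602  -0.14464644 -1.47719528] [-0.00160119  0.13437185 -0.00905693] 0.2158583694800232
[0.46452012 0.28903808 0.23777961] [ 0.41386277  0.91392875 -2.01433927] [-0.02001606  0.10058866  0.04296942] 0.2145507597884407
[0.46449859 0.28904198 0.23777226] [-0.83221705 -0.44760028 -2.3849848 ] [ 0.00948124  0.08683229 -0.04595481] 0.2159489640960428
[0.46449168 0.2890446  0.2377409 ] [ 0.67192598  0.01003348 -1.95460126] [-0.01685695  0.01830307  0.0321591 ] 0.21699621737506444
```

Request:
drive_tool:
  moves:
    - {"dx":6e-05,"dy":0,"dz":0.001,"wx":0,"wy":0,"wz":0}
    - {"dx":6e-05,"dy":0,"dz":0.001,"wx":0,"wy":0,"wz":0}
    - {"dx":6e-05,"dy":0,"dz":0.001,"wx":0,"wy":0,"wz":0}
    - {"dx":6e-05,"dy":0,"dz":0.001,"wx":0,"wy":0,"wz":0}
    - {"dx":0,"dy":0,"dz":0,"wx":0,"wy":0,"wz":0}
    - {"dx":0,"dy":0,"dz":0,"wx":0,"wy":0,"wz":0}

```text
t: 21.48
ee_pos: [0.4644, 0.289, 0.2336]
tool_rot: [-3.141, 0.058, 1.571]
ft_force: [-0.3, -1.1, -2.0]
gripper_width: 0.216
```

```bash
cat > ck.py <<'E'
from h import *
S,T=cam('scene'),cam('top')
def dot(r,img,g):
    u=proj(r,np.array(g))[0].round().astype(int);w=cv2.cvtColor(img,cv2.COLOR_BGR2GRAY)[u[1]-2:u[1]+3,u[0]-2:u[0]+3].astype(float)
    w=np.clip(np.median(w)-w-12,0,None);yy,xx=np.mgrid[-2:3,-2:3];return u+np.array([(w*xx).sum(),(w*yy).sum()])/w.sum()
a=dot(S,cv2.imread('pics/scene0.png'),(.4635,.2581,.072));b=dot(T,cv2.imread('pics/top0.png'),(.4625,.2585,.072))
print(a,b,tri(S,a,T,b),onz(S,a,.072),onz(T,b,.072))
F=[]
for i in range(8): F.append(np.r_[get_obs()['ft_force'],get_obs()['torque']]);cam('top')
print(np.mean(F,0).round(2),get_obs()['ee_pos'].round(4))
E
python3 ck.py; python3 rf2.py .064|grep -v '^S'
```

```text
[310.95665635 160.24148607] [184.61437908 232.25490196] (array([0.46286677, 0.2587049 , 0.07027921]), array([4.23434474e-05])) [0.46443226 0.25772638 0.072     ] [0.46291472 0.25829111 0.072     ]
[ 0.18 -0.17 -2.   -0.01  0.05  0.  ] [0.4645 0.289  0.2337]
T [0.463  0.2583 0.064  0.     0.0197 0.03  ] [51] 0.116 notch z 0.064 rel tool [-20.9  -1.5 171.2]
TS z [0.4628 0.2587 0.0603 0.     0.     0.03  ] [52, 22] 0.586 notch z 0.0603 rel tool [-20.3  -1.7 174.8]
TS z t [ 0.4627  0.2585  0.0591 -0.1128  0.      0.0302] [52, 21] 0.49 notch z 0.0562 rel tool [-20.4  -1.8 176.1]
TS z t t [0.4628 0.2583 0.0629 0.009  0.0635 0.0301] [52, 17] 0.408 notch z 0.0632 rel tool [-20.9  -1.7 172.2]
[-90, -85, -80, -75, -70, -65, -29, -20, -14, -10, -5, 0, 5, 10, -130, -125, -119]
```

Request:
drive_tool:
  moves:
    - {"dx":6e-05,"dy":0,"dz":0.001,"wx":0,"wy":0,"wz":0}
    - {"dx":6e-05,"dy":0,"dz":0.001,"wx":0,"wy":0,"wz":0}
    - {"dx":6e-05,"dy":0,"dz":0.001,"wx":0,"wy":0,"wz":0}
    - {"dx":6e-05,"dy":0,"dz":0.0009,"wx":0,"wy":0,"wz":0}
    - {"dx":0,"dy":0,"dz":0,"wx":0,"wy":0,"wz":0}
    - {"dx":0,"dy":0,"dz":0,"wx":0,"wy":0,"wz":0}

```text
t: 22.58
ee_pos: [0.4644, 0.2891, 0.2296]
tool_rot: [-3.141, 0.058, 1.571]
ft_force: [0.6, -0.9, -2.0]
gripper_width: 0.222
```

```bash
python3 ck.py; cat > rf3.py <<'E'
import sys; sys.argv=['x','.1005']
exec(open('rf2.py').read().split('for z in')[0])
for r,n in((S,'S'),(T,'T')): r['img']=cv2.imread(f'pics/h1_{n}raw.png')
d=np.array([310.957,160.241])-proj(S,np.array([.4629,.2583,.072]))[0];print('S shift px',d);S['cx']+=d[0];S['cy']+=d[1]
for fr in([0,1,2,5],[0,1,2,3,5],[0,1,2,3,4,5]):
    p,n,rm,M=F.fit([T,S],[.4625,.262,.0995,.03,0,.030],fr,[arcT,arcS]);print(p.round(4),n,rm.round(3),'notch z',(p[2]+.0255*np.tan(p[3])).round(4))
E
python3 rf3.py; python3 - <<'E'
from both import *
both('h2',np.array([.4625,.2585,.066]))
E
```

```text
[310.95665635 160.24148607] [184.61437908 232.25490196] (array([0.46286677, 0.2587049 , 0.07027921]), array([4.23434474e-05])) [0.46443226 0.25772638 0.072     ] [0.46291472 0.25829111 0.072     ]
[ 0.11 -0.2  -2.21 -0.03  0.05 -0.01] [0.4645 0.2891 0.2298]
S shift px [0.07526905 0.35751995]
[0.4621 0.2627 0.0995 0.03   0.     0.0306] [51, 40] 0.209 notch z 0.1003
[0.4621 0.2627 0.1001 0.0858 0.     0.0305] [51, 40] 0.195 notch z 0.1023
[0.462  0.2623 0.0998 0.0471 0.0549 0.0301] [51, 39] 0.129 notch z 0.101
[0.4645 0.2891 0.2298] [180.     3.29  90.03] 19.82052198262703 [-0.45  0.16 -2.34] [ 0.004 -0.007  0.016] t 23.1833
S 289 135
T 163 206
```

View pics/h2.png

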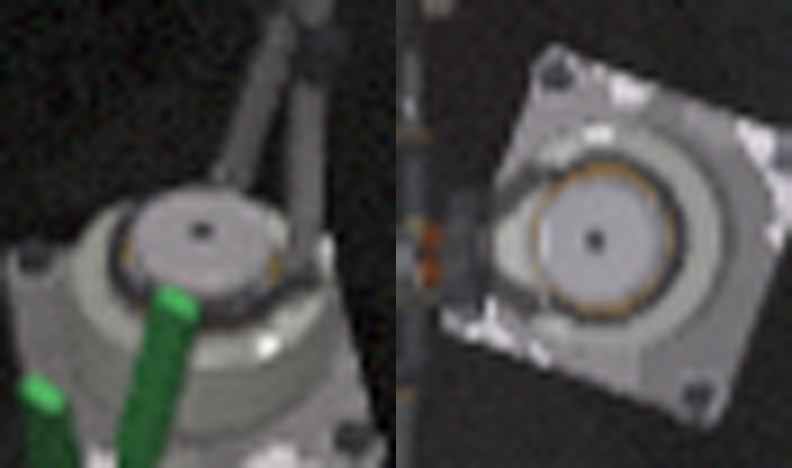

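```bash
python3 -c "
from h import *
print(job.job_done()); o=get_obs();print(o['t'],o['ee_pos'],o['ft_force'],o['gripper_width'])"
```

```text
the job is handed in; nothing more can be done
None
the job is handed in; nothing more can be done
```

The job is handed in at about 23 s of the 56 s allowed. I took the orange pliers from the rack and put the tips in the ring's gap on the ledge. I squeezed the handles to the stop, lifted the spread ring and carried it high over the green pliers. It is held around the stub at groove height, with the pliers tilted 3.3° to take out the ring's sag.

**Last checks that agreed**
- **Contact:** the wrist force was a steady −2 N, which is just the weight of the pliers and ring, so the ring touches nothing.
- **Squeeze:** the handles stayed at the stop under 35 N. The reading was 19.9 mm where the description says 22 mm, but it did not change.
- **Centring:** the last top-camera fit, taken 4 mm above the final height, put the ring on the stub axis to within about 0.5 mm. The picture at the final height shows it evenly round the stub.

**Last checks that were unsure or disagreed**
- **Height:** arm position and corrected camera data both put the ring at about 60.5 mm, give or take 1 mm. The raw two-camera fit read about 1.7 mm lower. It showed the same error on the stub top, whose height is known, so I corrected for it.
- **Level:** a fit with free tilt also suggested about 0.05 rad of sideways tilt. I judged this to be a shading effect in the scene camera and did not correct it. At the final height the scene fit was too noisy to confirm that the ring is level.
- **Pictures:** I viewed 12, two past the budget.

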